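# Fetch the sample jar from behind the reagent bottles for weighing

## Robot

A 6-joint arm with a two-finger parallel gripper is mounted at the origin on the work surface. World frame = base frame: x ahead of the robot, y to its left, z up, the work surface at z = 0. Lengths are in m, angles in rad, forces in N, time in s.
With the tool pointing down it reaches from about 0.3 to 0.85 m from the base axis. Payload 5.4 kg.
Tool frame: the origin (TCP) lies midway between the tips of the shut fingers; the grasp point (between the pads) lies 19 mm behind it; z points along the fingers, y is the direction in which the jaws open and shut (so a half turn about z gives the same grasp; the last joint's range is limited). The gripper opens to 85 mm and grips with 20 to 120 N. Pads are 22 mm wide; open, the fingers measure 114 mm over their backs; the gripper's body (76 mm by 85 mm) begins 54 mm behind the grasp point. The pads swing forward as they close: fully open they stand 13 mm farther back than shut.
Start: joints at [0.953, 0.158, 1.597, -0, 1.386, -0.21], TCP at [0.228, 0.528, 0.231] pointing down, gripper open.
Joint ranges: [-2.91, 2.91], [-0.94, 2.29], [0.18, 2.7], [-1.29, 4.43], [0.17, 2.64], [-3, 3]. Speed limits (rad/s): [2.57, 2.57, 3.14, 3.14, 3.14, 3.14].

## Interface

Orientations are given as a unit quaternion [w, x, y, z].
In Python, from cell import bot gives the robot as it stands.
- The arm moves only by the shell command python3 -m handwheel 'ROWS'. ROWS is JSON, a list of rows, each an object of numbers: "tx", "ty", "tz": the shift along the tool's x, y, z in m; "ax", "ay", "az": the turn, a rotation vector about the tool's x, y, z in degrees; "jaw": the finger opening in m, from 0 to 0.0854. In form: [{"tx": .., "ty": .., "tz": .., "ax": .., "ay": .., "az": .., "jaw": ..}, ...]. A call has 1 to 20 rows; each row shifts and turns the commanded pose from where the row before left it, along the tool's axes as they then stand; what a row does not reach is not made up. A row lasts 1/8 s, in which the tool goes at most 62.5 mm and 10.7 degrees, less where a joint would pass 70% of its speed; a pose out of reach is approached as far as the arm can. A call with a gripper value outside its range is refused whole. The fingers move at their own pace and stop on an object; the grip force is fixed at half the most. Time passes only in rows, so rows that do not move let the fingers close. It gives the time, the measured TCP pose, the force and the opening at its end, in the units of the state.
- bot.observe(): the state, without advancing time (a new reading comes with each control period).
- bot.get_image(name): name is "scene" or "top"; returns a dict with "image" (400x640x3 uint8, red, green, blue), "z_map" (400x640 float32, m along the optical axis (not along the pixel's ray), 0 where there is no reading), "vfov" (degrees; the focal length in pixels is half the picture's height over the tangent of half this angle, whatever the lens; pixels are square), "cx", "cy" (the principal point, pixels), "xyz" and "attitude" of the camera in the world. Camera axes: x right, y down, z forward; pixel columns grow to the right and rows downward; lengths in m; the calibration is good to about 2 mm. A picture is of the moment at which its call begins.
- bot.finish_job(): hands the job in, once; it reports no verdict.
The state is a dict: "clock": time; "joint_positions": joint angles; "qvel": joint speeds; "joint_torque": joint torques, N m; "tcp_pos": TCP position; "tcp_rot": TCP orientation; "wrist_force": force on the tool from outside, world axes, zero at the start; "torque": the same for the moment, N m; "finger_gap": opening from 0.0 (shut) to 1.0 (fully open).
Only numpy, scipy, OpenCV 4.12 (cv2) and the standard library are available. Lean on these libraries where they do the work, as an engineer would, in place of code of your own. Each camera call takes 0.05 s, during which the arm holds its last target.

## Task

The small amber jar is hemmed in by the two white bottles and the flask on the wooden board: first move all three over into the steel tray, standing upright; with all three in the tray, stand the jar in the middle of the balance's pan; then put each of the three back upright on the very pad it came from. Never tip any of them over, and leave the beaker, the mortar and the roll of tape where they are.

Things in the scene. Friction and masses are not known exactly. Their poses are not given: they have to be found in the camera images.
- tall_bottle: Round white plastic bottle, the tallest and slimmest: body 50 mm diameter, 142 mm high in all, with a white screw cap (32 mm diameter, from 118 to 142 mm above its foot) that is the place to grip it from above; about 0.2 kg. Origin: centre of its underside, z up.
- square_bottle: White plastic bottle with a square body (50 x 50 mm, 84 mm high), 118 mm high in all, with a round white screw cap (40 mm diameter, from 94 to 118 mm above its foot), to be gripped from above; about 0.22 kg. Origin: centre of its underside, z up, x and y square to its sides.
- flask: Conical clear glass flask, empty, with a black rubber stopper: foot 64 mm diameter, narrowing to a neck of 28 mm diameter from 64 to 84 mm above its foot, then the fixed stopper (28 to 30 mm diameter) up to 104 mm; grip the neck and stopper from above; about 0.18 kg. Origin: centre of its underside, z up.
- jar: Small squat jar to be fetched: amber glass 48 mm diameter with a flat metal lid 52 mm diameter (from 34 to 48 mm above its foot), 48 mm high in all, about 0.1 kg. At the start it stands on the bottle board, behind one bottle and between the two others, too close to them for the gripper. Origin: centre of its underside, z up.
- station: Fixed wooden bottle board, 200 (x) x 220 (y) mm, top 18 mm above the bench; along its back (+x) an upright edge 12 mm thick, 40 mm above the top, inner face 18 mm behind the jar. Black flush pads mark the places, in the board's frame: bottles at (-38, 0), (38, 68), (38, -68) mm, jar at (44, 0) mm. Which bottle is on which pad varies. Origin: centre of the underside, on the bench; z up.
- tray: Fixed shallow square steel tray, open at the top: 200 x 200 mm outside, walls 3 mm thick and 20 mm high, inner floor 3 mm above the bench. The side area for the bottles, on the left or the right of the board. Origin: centre of its underside; x and y along its sides.
- balance: Fixed white laboratory balance with a round steel pan of 104 mm diameter whose top is 70 mm above the bench; the white housing (220 x 180 mm, 56 mm high) with the display reaches from 140 mm before the pan's centre (-x) to 80 mm behind it. On the other side of the board from the tray. Origin: on the bench right below the centre of the pan.
- beaker: Bystander: empty glass beaker, 68 mm diameter, 85 mm high, on the bench beyond the board. Origin: centre of its underside.
- mortar: Bystander: white ceramic mortar bowl, 84 mm diameter, 50 mm high, on the bench beyond the board. Origin: centre of its underside.
- tape_roll: Bystander: brown roll of tape lying flat, 80 mm diameter, 25 mm high, on the bench beyond the board. Origin: centre of its underside.
Mind the look-alikes: they are no part of the job. Of the things shaped like the jar, the amber one is meant.

How it is judged:
On the way, in this order (a step that is already met when the one before it is completed fails the run):
1. both white bottles and the flask stand upright in the steel tray (x of tall_bottle in the frame of tray between -0.085 and 0.085 m and y of tall_bottle in the frame of tray between -0.085 and 0.085 m and z of each of tall_bottle, square_bottle, flask in the frame of tray below 0.012 m and angle between each of tall_bottle, square_bottle, flask's own z axis and vertical below 0.1 rad and linear speed of each of tall_bottle, square_bottle, flask below 0.03 m/s and x of square_bottle in the frame of tray between -0.085 and 0.085 m and y of square_bottle in the frame of tray between -0.085 and 0.085 m and x of flask in the frame of tray between -0.085 and 0.085 m and y of flask in the frame of tray between -0.085 and 0.085 m), for 0.2 s.
2. the jar stands in the middle of the balance's pan, let go, while all three others are in the tray (all of step 1 and horizontal distance between jar and balance below 0.015 m and z of jar in the frame of balance between 0.064 and 0.076 m and angle between jar's own z axis and vertical below 0.1 rad and linear speed of jar below 0.03 m/s and contact force between the fingers and tall_bottle below 0.1 N and contact force between the fingers and square_bottle below 0.1 N and contact force between the fingers and flask below 0.1 N and contact force between the fingers and jar below 0.1 N), for 0.2 s.
3. each bottle and the flask is back on the pad it came from (distance of each of tall_bottle, square_bottle, flask from where it was at the start of the episode below 0.015 m and angle between each of tall_bottle, square_bottle, flask's own z axis and vertical below 0.1 rad and linear speed of each of tall_bottle, square_bottle, flask below 0.03 m/s), for 0.2 s.
At the end, for the whole second after the job is handed in: The jar stands upright on the balance's pan within 15 mm of its centre; the two white bottles and the flask each stand upright within 15 mm of where they stood at the start; all are released and at rest (all of step 3 and horizontal distance between jar and balance below 0.015 m and z of jar in the frame of balance between 0.064 and 0.076 m and angle between jar's own z axis and vertical below 0.1 rad and linear speed of jar below 0.03 m/s and contact force between the fingers and tall_bottle below 0.1 N and contact force between the fingers and square_bottle below 0.1 N and contact force between the fingers and flask below 0.1 N and contact force between the fingers and jar below 0.1 N); the robot touches nothing.
It fails at once if a bottle, the flask or the jar is tipped over (more than about 35 degrees) (angle between any of tall_bottle, square_bottle, flask, jar's own z axis and vertical above 0.6 rad).
It fails at once if the beaker, the mortar or the roll of tape is moved by more than 20 mm (distance of any of beaker, mortar, tape_roll from where it was at the start of the episode above 0.02 m).
It also fails if it takes over 139 s, if anything falls off the work surface, if the arm or the gripper's body presses on something with over 40 N, if the wrist force passes 120 N, or if a joint passes its speed limit or range.

## Working session

There is one attempt and no reset: what is moved stays moved. The work goes in short steps, Python scripts to look and compute and a shell command to move; the robot and the scene stay as the last step left them, time stands still between calls to the robot, and variables do not carry over. Pictures are saved under pics/ and viewed, and the job is handed in when it is done.

```bash
ls; mkdir -p pics; python3 - <<'E'
from cell import bot
import cv2,numpy as np
s=bot.observe()
for k,v in s.items(): print(k,np.round(v,3))
for n in ("scene","top"):
    d=bot.get_image(n)
    cv2.imwrite(f"pics/{n}0.png",d["image"][:,:,::-1])
    np.savez(f"{n}0.npz",**d)
    print(n,d["vfov"],d["cx"],d["cy"],d["xyz"],d["attitude"],(d["z_map"]>0).mean())
E
```

```text
pics
clock 0.0
joint_positions [ 0.953  0.159  1.598 -0.     1.386 -0.21 ]
qvel [ 0.     0.001  0.001  0.    -0.001  0.002]
joint_torque [-1.0000e-03 -3.9602e+01 -3.3142e+01 -0.0000e+00  9.0000e-03  0.0000e+00]
tcp_pos [0.228 0.527 0.23 ]
tcp_rot [-0.     0.202  0.979 -0.001]
wrist_force [-0.207  0.364 -0.159]
torque [ 0.003  0.046 -0.046]
finger_gap 1.001
scene 57.895897133993955 321.93541861409 204.13593026253798 [1.02933675 0.61226749 0.79332616] [-0.12157756  0.271737    0.88252514 -0.36404295] 0.9962578125
top 44.47847584242406 314.78143787872244 194.37800463540384 [ 0.30514833 -0.01718518  1.22725677] [-0.08470969  0.71807845 -0.68632425  0.07840045] 0.99605859375
```

View pics/scene0.png

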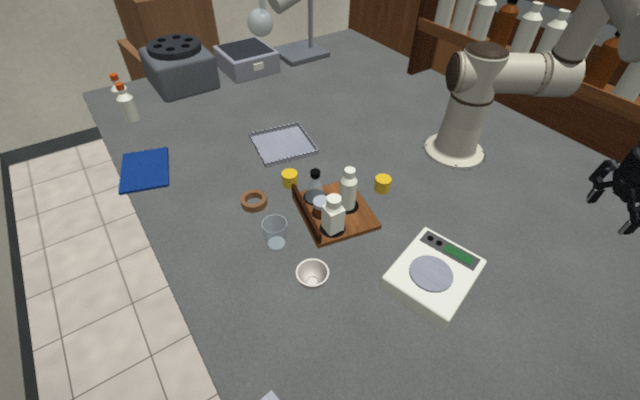

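View pics/top0.png

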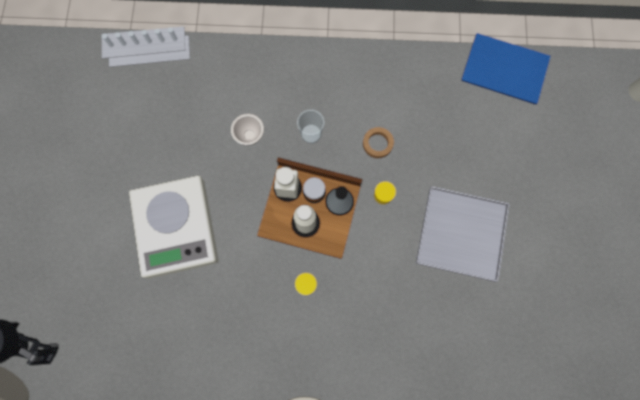

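```bash
cat > h.py <<'E'
import numpy as np,cv2
from scipy.spatial.transform import Rotation as R
def load(d):
    z=d["z_map"]; f=200/np.tan(np.radians(float(d["vfov"]))/2)
    v,u=np.mgrid[0:400,0:640]
    c=np.stack([(u-d["cx"])/f*z,(v-d["cy"])/f*z,z],-1)
    q=np.array(d["attitude"]); M=R.from_quat(q,scalar_first=True).as_matrix()
    P=c@M.T+np.array(d["xyz"]); P[z==0]=np.nan
    return P,d["image"],f,M
def circ(x,y):
    A=np.c_[x,y,np.ones(len(x))]; s=np.linalg.lstsq(A,x**2+y**2,rcond=None)[0]
    return s[0]/2,s[1]/2,np.sqrt(s[2]+s[0]**2/4+s[1]**2/4)
E
python3 - <<'E'
from h import *
for n,pts in (("top",[(100,150),(550,300),(305,212),(285,174),(341,192),(314,187),(462,232),(167,212),(385,191),(306,284),(280,240),(320,163)]),("scene",[(300,330),(349,172),(333,201),(315,174),(320,206),(283,143),(431,273),(289,174),(383,179),(360,225)])):
    d=np.load(n+"0.npz"); P,im,f,M=load(d); print(n,f)
    for u,v in pts: print((u,v),np.round(P[v,u],4),im[v,u])
    if n=="top": c=im[150:260,240:420]
    else: c=im[150:260,220:420]
    cv2.imwrite(f"pics/{n}crop.png",cv2.resize(c[:,:,::-1],None,fx=4,fy=4,interpolation=cv2.INTER_CUBIC))
E
```

```text
top 489.12725562241394
(100, 150) [ 0.69    0.5745 -0.0048] [126 126 126]
(550, 300) [ 0.354  -0.5868  0.0006] [123 123 122]
(305, 212) [0.5151 0.0181 0.1593] [211 210 208]
(285, 174) [0.6071 0.0697 0.1358] [211 210 207]
(341, 192) [ 0.5735 -0.0619  0.1217] [33 33 33]
(314, 187) [0.5966 0.0023 0.066 ] [178 180 187]
(462, 232) [ 0.5125 -0.3755  0.0012] [165 167 176]
(167, 212) [0.5178 0.3541 0.069 ] [163 165 175]
(385, 191) [ 0.5989 -0.1738  0.0476] [212 192  30]
(306, 284) [0.3632 0.0107 0.0461] [211 195  37]
(280, 240) [0.469  0.0812 0.0196] [138  98  59]
(320, 163) [ 6.785e-01 -9.300e-03  5.000e-04] [127 127 127]
scene 361.5838525059052
(300, 330) [ 8.408e-01  2.737e-01 -4.000e-04] [127 130 127]
(349, 172) [0.5258 0.0321 0.1587] [229 230 221]
(333, 201) [0.6141 0.0811 0.1354] [232 234 223]
(315, 174) [ 0.582  -0.0509  0.1194] [22 19 20]
(320, 206) [0.6134 0.0216 0.0668] [182 188 195]
(283, 143) [ 0.5066 -0.3756  0.006 ] [169 173 183]
(431, 273) [0.5222 0.3585 0.0706] [169 173 183]
(289, 174) [ 0.6025 -0.1688  0.0461] [230 204  80]
(383, 179) [0.3704 0.0185 0.0492] [227 200  75]
(360, 225) [0.5333 0.1097 0.0183] [144 102  66]
```

View pics/topcrop.png

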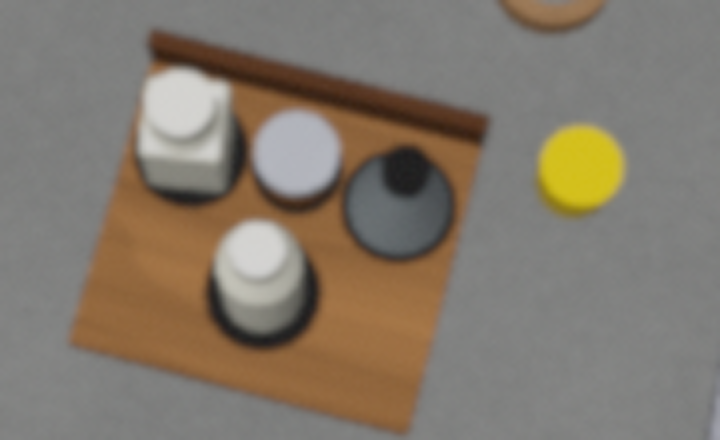

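View pics/scenecrop.png

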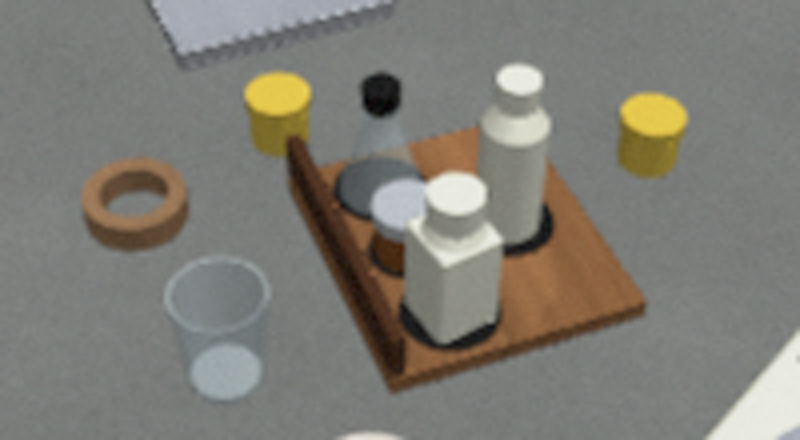

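Candidates for the jar: grey-lidded one on the board, top (314,188), amber body visible in the scene crop (390,245); yellow jars at top (385,191) and (306,284). I choose the one on the board: amber with a metal lid.

```bash
cat > m.py <<'E'
from h import *
def blob(P,x,y,r,z0,z1):
    m=(np.hypot(P[...,0]-x,P[...,1]-y)<r)&(P[...,2]>z0)&(P[...,2]<z1)
    m=m.astype(np.uint8)
    n,l,st,_=cv2.connectedComponentsWithStats(m)
    if n<2: return None
    k=1+np.argmax(st[1:,4]); p=P[l==k]
    (cx,cy),rr=cv2.minEnclosingCircle(p[:,:2].astype(np.float32)*1000)
    return np.round([*p[:,:2].mean(0),p[:,2].mean(),cx/1e3,cy/1e3,rr/1e3],4),len(p)
def rect(P,x,y,r,z0,z1):
    m=(np.hypot(P[...,0]-x,P[...,1]-y)<r)&(P[...,2]>z0)&(P[...,2]<z1)
    p=P[m][:,:2].astype(np.float32)*1000
    return cv2.minAreaRect(p)
E
python3 - <<'E'
from m import *
for n in ("top","scene"):
    P,im,f,M=load(np.load(n+"0.npz")); print(n)
    for nm,a in dict(tall=(.52,.02,.03,.152,.17),square=(.608,.074,.035,.128,.145),flask=(.578,-.057,.03,.112,.135),jar=(.6,.005,.035,.058,.075),pan=(.518,.354,.08,.0625,.08),yel1=(.6,-.172,.05,.035,.06),yel2=(.365,.014,.05,.035,.06),beaker=(.72,.03,.08,.07,.1),mortar=(.73,.17,.08,.04,.06),tape=(.70,-.16,.08,.015,.035)).items():
        print(nm,blob(P,*a))
    print("board",rect(P,.54,.015,.17,.012,.024))
    print("edge",rect(P,.62,.0,.2,.048,.0635))
    print("tray",rect(P,.51,-.375,.16,.012,.03))
    print("sq body",rect(P,.608,.074,.05,.095,.108))
    b=(P[...,2]>.02)
E
```

```text
top
tall (array([0.5144, 0.0212, 0.1578, 0.5151, 0.021 , 0.0159]), 161)
square (array([0.6029, 0.0711, 0.1352, 0.6035, 0.0716, 0.0203]), 233)
flask (array([ 0.5738, -0.0613,  0.1213,  0.5738, -0.0613,  0.0147]), 129)
jar (array([0.594 , 0.0036, 0.0658, 0.595 , 0.0034, 0.0266]), 347)
pan (array([0.5178, 0.354 , 0.0692, 0.5189, 0.3544, 0.053 ]), 1429)
yel1 (array([ 0.597 , -0.1725,  0.0478,  0.5973, -0.1737,  0.0267]), 344)
yel2 (array([0.3641, 0.0129, 0.0477, 0.3641, 0.0127, 0.0256]), 371)
beaker (array([0.7613, 0.0194, 0.0806, 0.758 , 0.019 , 0.0345]), 198)
mortar (array([0.7502, 0.1841, 0.048 , 0.7459, 0.1827, 0.0423]), 281)
tape (array([ 0.7351, -0.1565,  0.0244,  0.7368, -0.1564,  0.0408]), 459)
board ((547.0693969726562, 14.230438232421875), (220.05503845214844, 190.2296905517578), 77.479736328125)
edge ((656.7396850585938, -7.96820068359375), (333.552734375, 257.13629150390625), 34.06809997558594)
tray ((508.26849365234375, -372.6689453125), (201.8838348388672, 200.96234130859375), 79.51522064208984)
sq body ((603.2405395507812, 71.27759552001953), (50.27996826171875, 50.1018714
[... 463 characters left out ...]
ray([0.3722, 0.018 , 0.0456, 0.3693, 0.0152, 0.027 ]), 180)
beaker (array([0.7616, 0.0213, 0.0796, 0.7626, 0.0218, 0.0346]), 241)
mortar (array([0.7479, 0.1814, 0.0476, 0.7499, 0.184 , 0.0418]), 327)
tape (array([ 0.7424, -0.1509,  0.0234,  0.7423, -0.1538,  0.041 ]), 292)
board ((515.0988159179688, 24.01275634765625), (222.86280822753906, 285.5890197753906), 77.68643188476562)
edge ((662.1801147460938, -7.7523345947265625), (321.57769775390625, 260.680419921875), 32.463958740234375)
tray ((513.670654296875, -369.7315979003906), (207.55245971679688, 200.856201171875), 79.34476470947266)
sq body ((609.3645629882812, 74.67452239990234), (49.72940444946289, 48.49031066894531), 89.2737045288086)
```

```bash
cat > go.py <<'E'
# usage: python3 go.py x y z  -> total tool-frame shift/turn to get there (tool y = board y, pointing down)
import sys
from h import *
from cell import bot
s=bot.observe(); q=np.array(s["tcp_rot"]); p=np.array(s["tcp_pos"])
T=R.from_quat(q,scalar_first=True)
th=np.radians(-12.5); bx=np.array([np.cos(th),np.sin(th),0]);by=np.array([-np.sin(th),np.cos(th),0])
G=R.from_matrix(np.c_[-bx,by,[0,0,-1.]])
print("clock",s["clock"],"p",np.round(p,4),"F",np.round(s["wrist_force"],2),"gap",round(s["finger_gap"]*85.4,1),"q",np.round(s["joint_positions"],2))
print("turn deg (tool)",np.round((T.inv()*G).as_rotvec(degrees=True),2))
for a in sys.argv[1:]:
    t=np.array([float(v) for v in a.split(",")])
    print(a,"now-axes",np.round(T.inv().apply(t-p),4),"board-axes",np.round(G.inv().apply(t-p),4))
E
python3 go.py .517,.023,.23
```

```text
clock 0.1 p [0.2277 0.5274 0.2304] F [-0.32  0.38  0.83] gap 85.5 q [ 0.95  0.16  1.6   0.    1.39 -0.21]
turn deg (tool) [ -0.09  -0.03 -10.86]
.517,.023,.23 now-axes [-0.4656 -0.3483  0.0008] board-axes [-3.916e-01 -4.298e-01  4.000e-04]
```

```bash
python3 -m handwheel '[{"az":-5.4,"jaw":0.06},{"az":-5.4,"jaw":0.06},{"tx":-0.028,"ty":-0.031,"jaw":0.06},{"tx":-0.028,"ty":-0.031,"jaw":0.06},{"tx":-0.028,"ty":-0.031,"jaw":0.06},{"tx":-0.028,"ty":-0.031,"jaw":0.06},{"tx":-0.028,"ty":-0.031,"jaw":0.06},{"tx":-0.028,"ty":-0.031,"jaw":0.06},{"tx":-0.028,"ty":-0.031,"jaw":0.06},{"tx":-0.028,"ty":-0.031,"jaw":0.06},{"tx":-0.028,"ty":-0.031,"jaw":0.06},{"tx":-0.028,"ty":-0.031,"jaw":0.06},{"tx":-0.028,"ty":-0.031,"jaw":0.06},{"tx":-0.028,"ty":-0.031,"jaw":0.06},{"tx":-0.028,"ty":-0.031,"jaw":0.06},{"tx":-0.028,"ty":-0.027,"jaw":0.06},{"jaw":0.06},{"jaw":0.06}]'; python3 go.py .517,.023,.131
python3 - <<'E'
from cell import bot
import cv2
d=bot.get_image("scene"); cv2.imwrite("pics/s1.png",cv2.resize(d["image"][80:280,180:500,::-1],None,fx=2.5,fy=2.5))
E
```

```text
clock 0.1 p [0.2277 0.5274 0.2304] F [-0.32  0.38  0.83] gap 85.5 q [ 0.95  0.16  1.6   0.    1.39 -0.21]
turn deg (tool) [ -0.09  -0.03 -10.86]
.517,.023,.131 now-axes [-0.4656 -0.3481  0.0998] board-axes [-0.3916 -0.4298  0.0994]invalid input at $[0]: expected keys tx, ty, tz, ax, ay, az, jaw
```

View pics/s1.png

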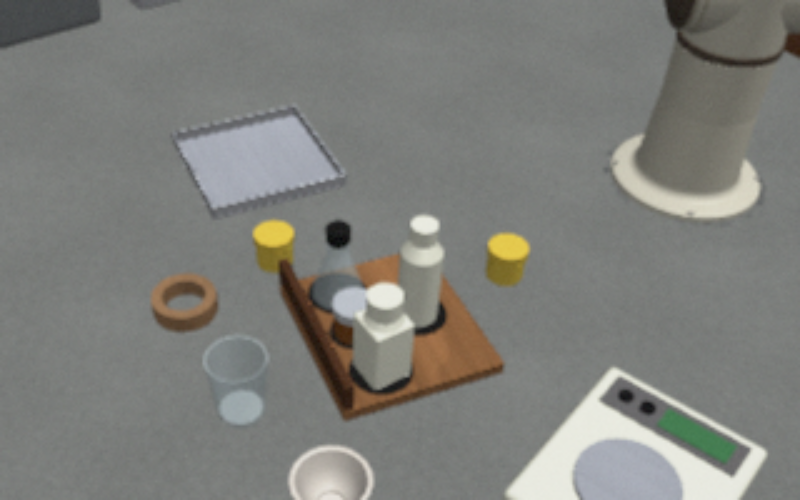

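The move was refused: every key is needed in each row. The scene is unchanged.

```bash
python3 -m handwheel '[{"tx":0,"ty":0,"tz":0,"ax":0,"ay":0,"az":-5.4,"jaw":0.06},{"tx":0,"ty":0,"tz":0,"ax":0,"ay":0,"az":-5.4,"jaw":0.06},{"tx":-0.035,"ty":-0.039,"tz":0,"ax":0,"ay":0,"az":0,"jaw":0.06},{"tx":-0.035,"ty":-0.039,"tz":0,"ax":0,"ay":0,"az":0,"jaw":0.06},{"tx":-0.035,"ty":-0.039,"tz":0,"ax":0,"ay":0,"az":0,"jaw":0.06},{"tx":-0.035,"ty":-0.039,"tz":0,"ax":0,"ay":0,"az":0,"jaw":0.06},{"tx":-0.035,"ty":-0.039,"tz":0,"ax":0,"ay":0,"az":0,"jaw":0.06},{"tx":-0.035,"ty":-0.039,"tz":0,"ax":0,"ay":0,"az":0,"jaw":0.06},{"tx":-0.035,"ty":-0.039,"tz":0,"ax":0,"ay":0,"az":0,"jaw":0.06},{"tx":-0.035,"ty":-0.039,"tz":0,"ax":0,"ay":0,"az":0,"jaw":0.06},{"tx":-0.035,"ty":-0.039,"tz":0,"ax":0,"ay":0,"az":0,"jaw":0.06},{"tx":-0.035,"ty":-0.039,"tz":0,"ax":0,"ay":0,"az":0,"jaw":0.06},{"tx":-0.035,"ty":-0.039,"tz":0,"ax":0,"ay":0,"az":0,"jaw":0.06},{"tx":0,"ty":0,"tz":0,"ax":0,"ay":0,"az":0,"jaw":0.06},{"tx":0,"ty":0,"tz":0,"ax":0,"ay":0,"az":0,"jaw":0.06}]'; python3 go.py .517,.023,.131
python3 - <<'E'
from cell import bot
import cv2
d=bot.get_image("scene"); cv2.imwrite("pics/s2.png",cv2.resize(d["image"][80:280,180:500,::-1],None,fx=2.5,fy=2.5))
E
```

```text
clock: 2.02
tcp_pos: [0.51, 0.0257, 0.2309]
tcp_rot: [-0.001, 0.11, 0.994, 0.0]
wrist_force: [-0.4, 0.5, 0.2]
finger_gap: 0.702
clock 2.025 p [0.51   0.0257 0.2309] F [-0.43  0.47  0.24] gap 59.9 q [-0.19 -0.01  1.77  0.    1.38 -1.54]
turn deg (tool) [ 0.02 -0.07 -0.08]
.517,.023,.131 now-axes [-0.0075 -0.0011  0.0999] board-axes [-0.0074 -0.0011  0.0999]
```

View pics/s2.png

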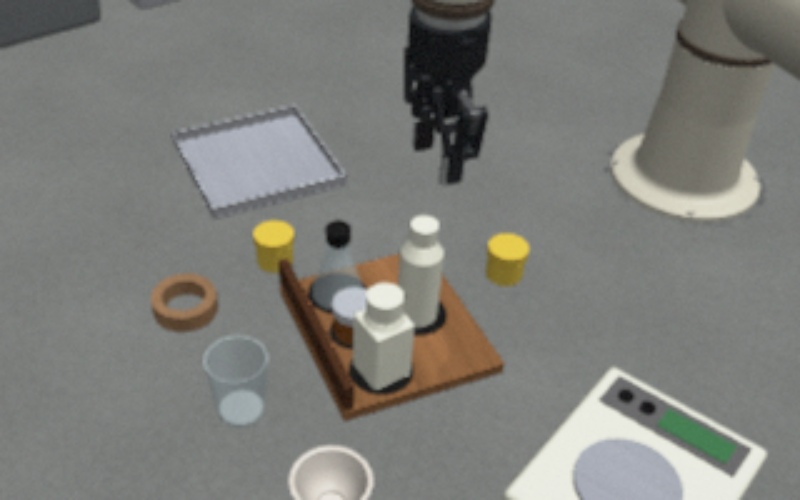

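The open gripper stands above the tall bottle (its cap at ~(424,230) in the crop). Going down and gripping.

```bash
python3 -m handwheel '[{"tx":-0.0075,"ty":-0.001,"tz":0.02,"ax":0,"ay":0,"az":0,"jaw":0.06},{"tx":0,"ty":0,"tz":0.02,"ax":0,"ay":0,"az":0,"jaw":0.06},{"tx":0,"ty":0,"tz":0.02,"ax":0,"ay":0,"az":0,"jaw":0.06},{"tx":0,"ty":0,"tz":0.02,"ax":0,"ay":0,"az":0,"jaw":0.06},{"tx":0,"ty":0,"tz":0.02,"ax":0,"ay":0,"az":0,"jaw":0.06},{"tx":0,"ty":0,"tz":0,"ax":0,"ay":0,"az":0,"jaw":0.06}]'; python3 go.py
python3 - <<'E'
from cell import bot
import cv2
d=bot.get_image("scene"); cv2.imwrite("pics/s3.png",cv2.resize(d["image"][120:240,260:460,::-1],None,fx=4,fy=4))
E
```

```text
clock: 2.82
tcp_pos: [0.5157, 0.0243, 0.1298]
tcp_rot: [-0.002, 0.108, 0.994, 0.0]
wrist_force: [-0.4, 0.9, -0.3]
finger_gap: 0.698
clock 2.825 p [0.5157 0.0243 0.1298] F [-0.38  0.91 -0.31] gap 59.6 q [-0.19  0.11  1.86  0.    1.17 -1.54]
turn deg (tool) [-0.   -0.23  0.04]
```

View pics/s3.png

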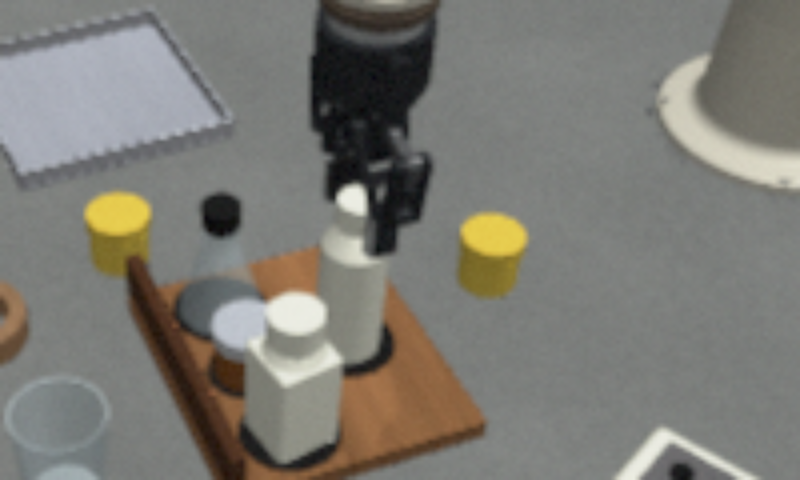

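The jaws straddle the cap; the tips look slightly low, so I raise 4 mm and close.

```bash
python3 -m handwheel '[{"tx":0,"ty":0,"tz":-0.004,"ax":0,"ay":0,"az":0,"jaw":0.06},{"tx":0,"ty":0,"tz":0,"ax":0,"ay":0,"az":0,"jaw":0.04},{"tx":0,"ty":0,"tz":0,"ax":0,"ay":0,"az":0,"jaw":0.02},{"tx":0,"ty":0,"tz":0,"ax":0,"ay":0,"az":0,"jaw":0.02},{"tx":0,"ty":0,"tz":0,"ax":0,"ay":0,"az":0,"jaw":0.02},{"tx":0,"ty":0,"tz":0,"ax":0,"ay":0,"az":0,"jaw":0.02},{"tx":0,"ty":0,"tz":0,"ax":0,"ay":0,"az":0,"jaw":0.02}]'; python3 go.py
```

```text
clock: 3.75
tcp_pos: [0.5187, 0.0224, 0.1366]
tcp_rot: [0.001, 0.11, 0.994, -0.0]
wrist_force: [0.1, -0.5, 6.2]
finger_gap: 0.351
clock 3.75 p [0.5187 0.0224 0.1366] F [ 0.14 -0.51  6.21] gap 30.0 q [-0.19  0.11  1.85 -0.    1.18 -1.54]
turn deg (tool) [ 0.    0.15 -0.08]
```

```bash
python3 -m handwheel '[{"tx":0,"ty":0,"tz":-0.01,"ax":0,"ay":0,"az":0,"jaw":0.02},{"tx":0,"ty":0,"tz":-0.02,"ax":0,"ay":0,"az":0,"jaw":0.02},{"tx":0,"ty":0,"tz":-0.03,"ax":0,"ay":0,"az":0,"jaw":0.02},{"tx":0,"ty":0,"tz":-0.03,"ax":0,"ay":0,"az":0,"jaw":0.02},{"tx":0,"ty":0,"tz":-0.03,"ax":0,"ay":0,"az":0,"jaw":0.02},{"tx":0,"ty":0,"tz":-0.01,"ax":0,"ay":0,"az":0,"jaw":0.02},{"tx":0,"ty":0,"tz":0,"ax":0,"ay":0,"az":0,"jaw":0.02},{"tx":0,"ty":0,"tz":0,"ax":0,"ay":0,"az":0,"jaw":0.02}]'; python3 go.py .553,-.437,.266
python3 - <<'E'
from cell import bot
import cv2
d=bot.get_image("scene"); cv2.imwrite("pics/s4.png",cv2.resize(d["image"][80:280,180:500,::-1],None,fx=2.5,fy=2.5))
E
```

```text
clock: 4.75
tcp_pos: [0.5167, 0.0229, 0.2635]
tcp_rot: [-0.002, 0.109, 0.994, 0.0]
wrist_force: [-1.0, 0.2, -1.9]
finger_gap: 0.353
clock 4.75 p [0.5167 0.0229 0.2635] F [-0.96  0.17 -1.92] gap 30.1 q [-0.19 -0.01  1.71  0.    1.44 -1.54]
turn deg (tool) [-0.   -0.18 -0.07]
.553,-.437,.266 now-axes [-0.1355 -0.441  -0.0028] board-axes [-0.135  -0.4411 -0.0025]
```

View pics/s4.png

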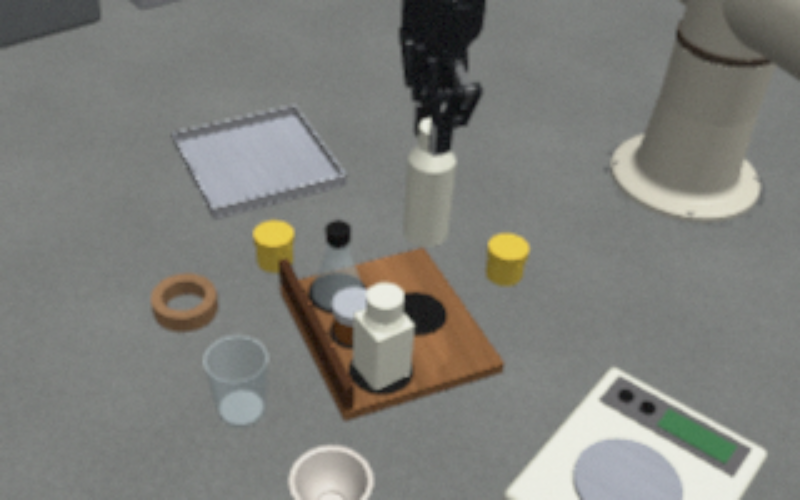

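The tall bottle is lifted, upright in the jaws; its pad at (420,312) is empty. On to the tray.

```bash
python3 -m handwheel '[{"tx":-0.0045,"ty":-0.0165,"tz":0,"ax":0,"ay":0,"az":0,"jaw":0.02},{"tx":-0.0105,"ty":-0.034,"tz":0,"ax":0,"ay":0,"az":0,"jaw":0.02},{"tx":-0.0105,"ty":-0.034,"tz":0,"ax":0,"ay":0,"az":0,"jaw":0.02},{"tx":-0.0105,"ty":-0.034,"tz":0,"ax":0,"ay":0,"az":0,"jaw":0.02},{"tx":-0.0105,"ty":-0.034,"tz":0,"ax":0,"ay":0,"az":0,"jaw":0.02},{"tx":-0.0105,"ty":-0.034,"tz":0,"ax":0,"ay":0,"az":0,"jaw":0.02},{"tx":-0.0105,"ty":-0.034,"tz":0,"ax":0,"ay":0,"az":0,"jaw":0.02},{"tx":-0.0105,"ty":-0.034,"tz":0,"ax":0,"ay":0,"az":0,"jaw":0.02},{"tx":-0.0105,"ty":-0.034,"tz":0,"ax":0,"ay":0,"az":0,"jaw":0.02},{"tx":-0.0105,"ty":-0.034,"tz":0,"ax":0,"ay":0,"az":0,"jaw":0.02},{"tx":-0.0105,"ty":-0.034,"tz":0,"ax":0,"ay":0,"az":0,"jaw":0.02},{"tx":-0.0105,"ty":-0.034,"tz":0,"ax":0,"ay":0,"az":0,"jaw":0.02},{"tx":-0.0105,"ty":-0.034,"tz":0,"ax":0,"ay":0,"az":0,"jaw":0.02},{"tx":-0.0045,"ty":-0.0165,"tz":0,"ax":0,"ay":0,"az":0,"jaw":0.02},{"tx":0,"ty":0,"tz":0.03,"ax":0,"ay":0,"az":0,"jaw":0.02},{"tx":0,"ty":0,"tz":0.03,"ax":0,"ay":0,"az":0,"jaw":0.02},{"tx":0,"ty":0,"tz":0.03,"ax":0,"ay":0,"az":0,"jaw":0.02},{"tx":0,"ty":0,"tz":0.02,"ax":0,"ay":0,"az":0,"jaw":0.02},{"tx":0,"ty":0,"tz":0,"ax":0,"ay":0,"az":0,"jaw":0.02},{"tx":0,"ty":0,"tz":0,"ax":0,"ay":0,"az":0,"jaw":0.02}]'; python3 go.py .553,-.437,.121
python3 - <<'E'
from cell import bot
import cv2
d=bot.get_image("scene"); cv2.imwrite("pics/s5.png",cv2.resize(d["image"][80:230,200:400,::-1],None,fx=4,fy=4))
E
```

```text
clock: 7.3
tcp_pos: [0.5539, -0.4379, 0.1568]
tcp_rot: [0.001, 0.109, 0.994, -0.001]
wrist_force: [0.1, -0.4, -0.9]
finger_gap: 0.354
clock 7.3 p [ 0.5539 -0.4379  0.1568] F [ 0.14 -0.35 -0.91] gap 30.2 q [-0.84  0.55  1.25 -0.    1.34 -2.19]
turn deg (tool) [-0.08  0.11 -0.07]
.553,-.437,.121 now-axes [0.0011 0.0008 0.0358] board-axes [0.0011 0.0007 0.0358]
```

View pics/s5.png

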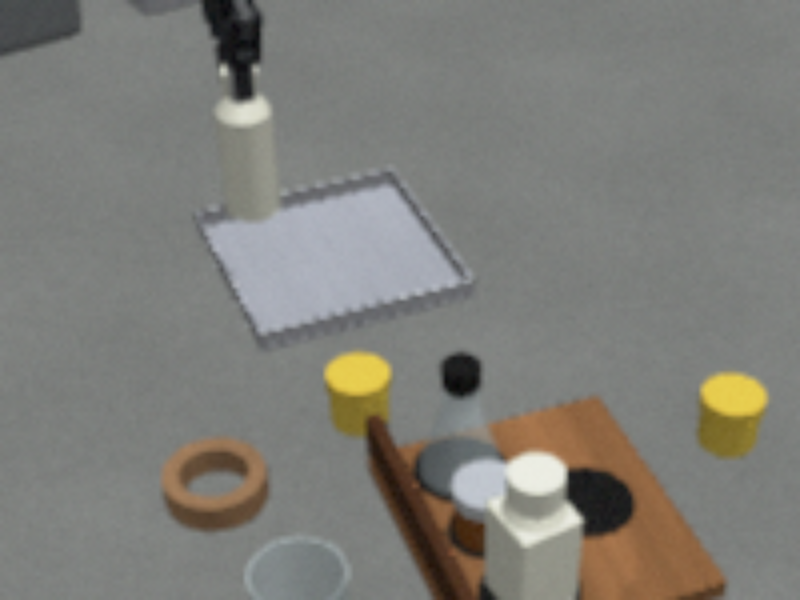

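The bottle hangs upright above the tray's far-left corner (~(250,215)). Lower, release, rise.

```bash
python3 -m handwheel '[{"tx":0,"ty":0,"tz":0.015,"ax":0,"ay":0,"az":0,"jaw":0.02},{"tx":0,"ty":0,"tz":0.01,"ax":0,"ay":0,"az":0,"jaw":0.02},{"tx":0,"ty":0,"tz":0.005,"ax":0,"ay":0,"az":0,"jaw":0.02},{"tx":0,"ty":0,"tz":0.004,"ax":0,"ay":0,"az":0,"jaw":0.02},{"tx":0,"ty":0,"tz":0,"ax":0,"ay":0,"az":0,"jaw":0.02},{"tx":0,"ty":0,"tz":0,"ax":0,"ay":0,"az":0,"jaw":0.02}]'; python3 go.py
python3 - <<'E'
from cell import bot
import cv2
d=bot.get_image("scene"); cv2.imwrite("pics/s6.png",cv2.resize(d["image"][80:230,200:400,::-1],None,fx=4,fy=4))
E
```

```text
clock: 8.1
tcp_pos: [0.5537, -0.4373, 0.1217]
tcp_rot: [0.0, 0.109, 0.994, -0.0]
wrist_force: [0.0, 0.2, -0.8]
finger_gap: 0.35
clock 8.1 p [ 0.5537 -0.4373  0.1217] F [ 0.04  0.21 -0.8 ] gap 29.9 q [-0.84  0.58  1.28  0.    1.28 -2.19]
turn deg (tool) [-0.03  0.04 -0.06]
```

View pics/s6.png

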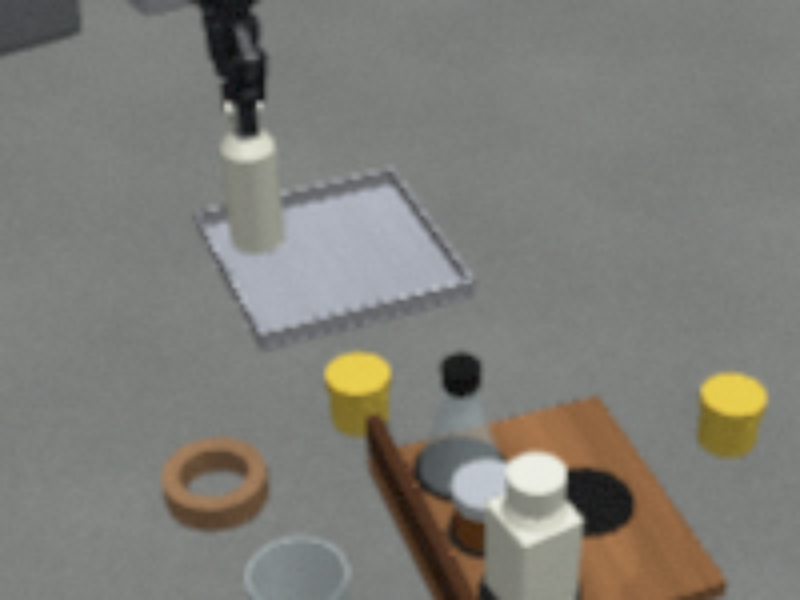

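```bash
python3 -m handwheel '[{"tx":0,"ty":0,"tz":0.001,"ax":0,"ay":0,"az":0,"jaw":0.02},{"tx":0,"ty":0,"tz":0.001,"ax":0,"ay":0,"az":0,"jaw":0.02},{"tx":0,"ty":0,"tz":0,"ax":0,"ay":0,"az":0,"jaw":0.02},{"tx":0,"ty":0,"tz":0,"ax":0,"ay":0,"az":0,"jaw":0.02}]'
```

```text
clock: 8.65
tcp_pos: [0.5542, -0.4376, 0.1217]
tcp_rot: [0.001, 0.109, 0.994, -0.001]
wrist_force: [-1.7, 2.3, 9.1]
finger_gap: 0.353
```

Contact at +9 N. Release and go up.

```bash
python3 -m handwheel '[{"tx":0,"ty":0,"tz":-0.001,"ax":0,"ay":0,"az":0,"jaw":0.03},{"tx":0,"ty":0,"tz":0,"ax":0,"ay":0,"az":0,"jaw":0.045},{"tx":0,"ty":0,"tz":0,"ax":0,"ay":0,"az":0,"jaw":0.06},{"tx":0,"ty":0,"tz":0,"ax":0,"ay":0,"az":0,"jaw":0.06},{"tx":0,"ty":0,"tz":0,"ax":0,"ay":0,"az":0,"jaw":0.06},{"tx":0,"ty":0,"tz":-0.02,"ax":0,"ay":0,"az":0,"jaw":0.06},{"tx":0,"ty":0,"tz":-0.04,"ax":0,"ay":0,"az":0,"jaw":0.06},{"tx":0,"ty":0,"tz":-0.04,"ax":0,"ay":0,"az":0,"jaw":0.06},{"tx":0,"ty":0,"tz":-0.02,"ax":0,"ay":0,"az":0,"jaw":0.06},{"tx":0,"ty":0,"tz":0,"ax":0,"ay":0,"az":0,"jaw":0.06}]'; python3 go.py .606,.0732,.230
python3 - <<'E'
from m import *
from cell import bot
for n in("scene","top"):
    d=bot.get_image(n); cv2.imwrite(f"pics/{n}7.png",cv2.resize(d["image"][100:300,180:500,::-1] if n=="scene" else d["image"][120:300,220:540,::-1],None,fx=2.5,fy=2.5))
    P,*_=load(d); print(n,blob(P,.553,-.437,.04,.13,.16))
E
```

```text
clock: 9.9
tcp_pos: [0.5541, -0.4378, 0.2429]
tcp_rot: [0.002, 0.109, 0.994, -0.001]
wrist_force: [-0.6, 0.1, -0.3]
finger_gap: 0.705
clock 9.9 p [ 0.5541 -0.4378  0.2429] F [-0.64  0.08 -0.31] gap 60.2 q [-0.84  0.49  1.16  0.    1.48 -2.19]
turn deg (tool) [-0.14  0.2  -0.07]
.606,.0732,.230 now-axes [0.0606 0.5101 0.0114] board-axes [0.06   0.5101 0.0129]
scene (array([ 0.5572, -0.4317,  0.1392,  0.5558, -0.4352,  0.0172]), 60)
top None
```

View pics/scene7.png

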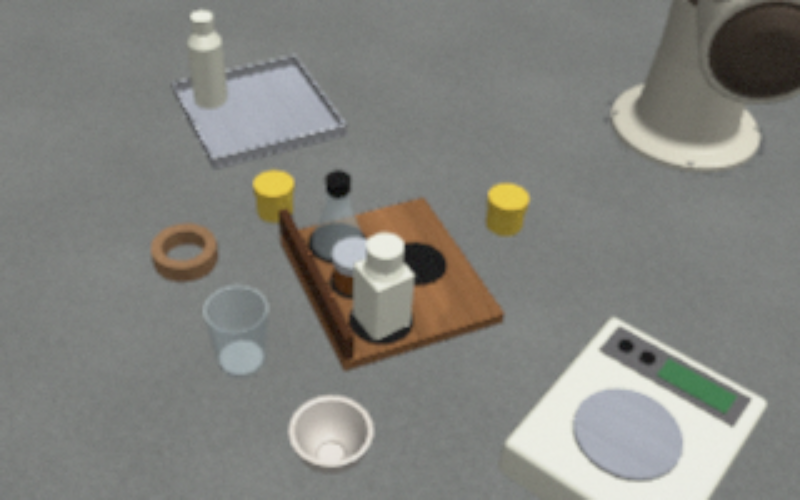

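Tall bottle stands upright in the tray, (208,60) in the crop. Now the square bottle.

```bash
python3 -m handwheel '[{"tx":0.0046,"ty":0.0392,"tz":0,"ax":0,"ay":0,"az":0,"jaw":0.066},{"tx":0.0046,"ty":0.0392,"tz":0,"ax":0,"ay":0,"az":0,"jaw":0.066},{"tx":0.0046,"ty":0.0392,"tz":0,"ax":0,"ay":0,"az":0,"jaw":0.066},{"tx":0.0046,"ty":0.0392,"tz":0,"ax":0,"ay":0,"az":0,"jaw":0.066},{"tx":0.0046,"ty":0.0392,"tz":0,"ax":0,"ay":0,"az":0,"jaw":0.066},{"tx":0.0046,"ty":0.0392,"tz":0,"ax":0,"ay":0,"az":0,"jaw":0.066},{"tx":0.0046,"ty":0.0392,"tz":0,"ax":0,"ay":0,"az":0,"jaw":0.066},{"tx":0.0046,"ty":0.0392,"tz":0,"ax":0,"ay":0,"az":0,"jaw":0.066},{"tx":0.0046,"ty":0.0392,"tz":0,"ax":0,"ay":0,"az":0,"jaw":0.066},{"tx":0.0046,"ty":0.0392,"tz":0,"ax":0,"ay":0,"az":0,"jaw":0.066},{"tx":0.0046,"ty":0.0392,"tz":0,"ax":0,"ay":0,"az":0,"jaw":0.066},{"tx":0.0046,"ty":0.0392,"tz":0,"ax":0,"ay":0,"az":0,"jaw":0.066},{"tx":0.0046,"ty":0.0392,"tz":0,"ax":0,"ay":0,"az":0,"jaw":0.066},{"tx":0,"ty":0,"tz":0.03,"ax":0,"ay":0,"az":0,"jaw":0.066},{"tx":0,"ty":0,"tz":0.02,"ax":0,"ay":0,"az":0,"jaw":0.066},{"tx":0,"ty":0,"tz":0,"ax":0,"ay":0,"az":0,"jaw":0.066},{"tx":0,"ty":0,"tz":0,"ax":0,"ay":0,"az":0,"jaw":0.066}]'; python3 go.py .606,.0732,.112
```

```text
clock: 12.12
tcp_pos: [0.6062, 0.0728, 0.1907]
tcp_rot: [0.0, 0.11, 0.994, 0.0]
wrist_force: [-0.2, -0.7, 0.5]
finger_gap: 0.772
clock 12.125 p [0.6062 0.0728 0.1907] F [-0.19 -0.73  0.54] gap 65.9 q [-0.08  0.28  1.54 -0.    1.32 -1.43]
turn deg (tool) [ 0.    0.02 -0.11]
.606,.0732,.112 now-axes [0.0003 0.0004 0.0787] board-axes [0.0003 0.0004 0.0787]
```

```bash
python3 -m handwheel '[{"tx":0,"ty":0,"tz":0.02,"ax":0,"ay":0,"az":0,"jaw":0.066},{"tx":0,"ty":0,"tz":0.02,"ax":0,"ay":0,"az":0,"jaw":0.066},{"tx":0,"ty":0,"tz":0.02,"ax":0,"ay":0,"az":0,"jaw":0.066},{"tx":0,"ty":0,"tz":0.018,"ax":0,"ay":0,"az":0,"jaw":0.066},{"tx":0,"ty":0,"tz":0,"ax":0,"ay":0,"az":0,"jaw":0.066},{"tx":0,"ty":0,"tz":0,"ax":0,"ay":0,"az":0,"jaw":0.066}]'
python3 - <<'E'
from cell import bot
import cv2
d=bot.get_image("scene"); cv2.imwrite("pics/s8.png",cv2.resize(d["image"][140:260,260:420,::-1],None,fx=5,fy=5))
E
```

```text
clock: 12.88
tcp_pos: [0.6064, 0.0733, 0.1128]
tcp_rot: [0.0, 0.109, 0.994, 0.0]
wrist_force: [0.3, 0.7, 0.6]
finger_gap: 0.774
```

View pics/s8.png

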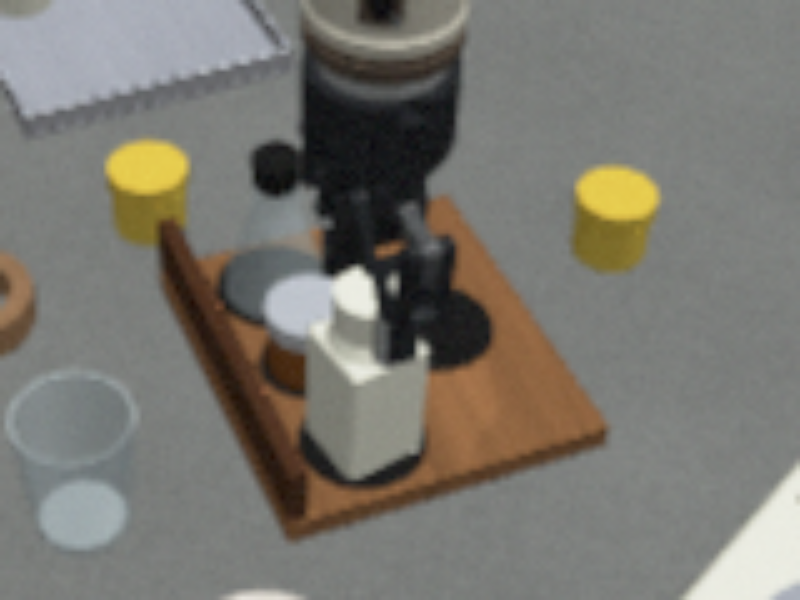

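Jaws straddle the square bottle's cap ((355,295)). Close and lift.

```bash
python3 -m handwheel '[{"tx":0,"ty":0,"tz":0,"ax":0,"ay":0,"az":0,"jaw":0.05},{"tx":0,"ty":0,"tz":0,"ax":0,"ay":0,"az":0,"jaw":0.03},{"tx":0,"ty":0,"tz":0,"ax":0,"ay":0,"az":0,"jaw":0.03},{"tx":0,"ty":0,"tz":0,"ax":0,"ay":0,"az":0,"jaw":0.03},{"tx":0,"ty":0,"tz":0,"ax":0,"ay":0,"az":0,"jaw":0.03},{"tx":0,"ty":0,"tz":0,"ax":0,"ay":0,"az":0,"jaw":0.03}]'; python3 go.py
```

```text
clock: 13.68
tcp_pos: [0.6068, 0.0731, 0.1134]
tcp_rot: [0.001, 0.109, 0.994, -0.0]
wrist_force: [-1.0, -1.4, 5.5]
finger_gap: 0.448
clock 13.675 p [0.6068 0.0731 0.1134] F [-0.99 -1.36  5.47] gap 38.2 q [-0.08  0.36  1.6  -0.    1.18 -1.43]
turn deg (tool) [ 0.    0.13 -0.07]
```

```bash
python3 -m handwheel '[{"tx":0,"ty":0,"tz":-0.01,"ax":0,"ay":0,"az":0,"jaw":0.03},{"tx":0,"ty":0,"tz":-0.02,"ax":0,"ay":0,"az":0,"jaw":0.03},{"tx":0,"ty":0,"tz":-0.03,"ax":0,"ay":0,"az":0,"jaw":0.03},{"tx":0,"ty":0,"tz":-0.03,"ax":0,"ay":0,"az":0,"jaw":0.03},{"tx":0,"ty":0,"tz":-0.03,"ax":0,"ay":0,"az":0,"jaw":0.03},{"tx":0,"ty":0,"tz":-0.01,"ax":0,"ay":0,"az":0,"jaw":0.03},{"tx":0,"ty":0,"tz":0,"ax":0,"ay":0,"az":0,"jaw":0.03}]'; python3 go.py .445,-.413,.242
python3 - <<'E'
from cell import bot
import cv2
d=bot.get_image("scene"); cv2.imwrite("pics/s9.png",cv2.resize(d["image"][80:280,180:500,::-1],None,fx=2.5,fy=2.5))
E
```

```text
clock: 14.55
tcp_pos: [0.6061, 0.0734, 0.2429]
tcp_rot: [0.001, 0.109, 0.994, 0.0]
wrist_force: [0.2, 0.3, -2.5]
finger_gap: 0.443
clock 14.55 p [0.6061 0.0734 0.2429] F [ 0.19  0.3  -2.54] gap 37.8 q [-0.08  0.24  1.48  0.    1.42 -1.43]
turn deg (tool) [ 0.01  0.06 -0.06]
.445,-.413,.242 now-axes [ 0.0515 -0.5098  0.0007] board-axes [ 0.052  -0.5097  0.0009]
```

View pics/s9.png

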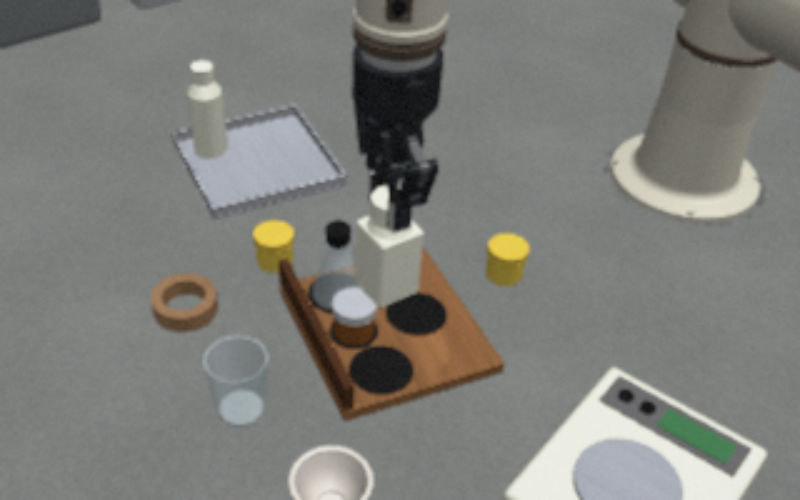

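Square bottle lifted upright, pads at (380,370),(417,312) empty, jar (354,315) amber clearly. To the tray.

```bash
python3 -m handwheel '[{"tx":0.002,"ty":-0.0196,"tz":0,"ax":0,"ay":0,"az":0,"jaw":0.03},{"tx":0.004,"ty":-0.0392,"tz":0,"ax":0,"ay":0,"az":0,"jaw":0.03},{"tx":0.004,"ty":-0.0392,"tz":0,"ax":0,"ay":0,"az":0,"jaw":0.03},{"tx":0.004,"ty":-0.0392,"tz":0,"ax":0,"ay":0,"az":0,"jaw":0.03},{"tx":0.004,"ty":-0.0392,"tz":0,"ax":0,"ay":0,"az":0,"jaw":0.03},{"tx":0.004,"ty":-0.0392,"tz":0,"ax":0,"ay":0,"az":0,"jaw":0.03},{"tx":0.004,"ty":-0.0392,"tz":0,"ax":0,"ay":0,"az":0,"jaw":0.03},{"tx":0.004,"ty":-0.0392,"tz":0,"ax":0,"ay":0,"az":0,"jaw":0.03},{"tx":0.004,"ty":-0.0392,"tz":0,"ax":0,"ay":0,"az":0,"jaw":0.03},{"tx":0.004,"ty":-0.0392,"tz":0,"ax":0,"ay":0,"az":0,"jaw":0.03},{"tx":0.004,"ty":-0.0392,"tz":0,"ax":0,"ay":0,"az":0,"jaw":0.03},{"tx":0.004,"ty":-0.0392,"tz":0,"ax":0,"ay":0,"az":0,"jaw":0.03},{"tx":0.004,"ty":-0.0392,"tz":0,"ax":0,"ay":0,"az":0,"jaw":0.03},{"tx":0.002,"ty":-0.0196,"tz":0,"ax":0,"ay":0,"az":0,"jaw":0.03},{"tx":0,"ty":0,"tz":0.03,"ax":0,"ay":0,"az":0,"jaw":0.03},{"tx":0,"ty":0,"tz":0.03,"ax":0,"ay":0,"az":0,"jaw":0.03},{"tx":0,"ty":0,"tz":0.03,"ax":0,"ay":0,"az":0,"jaw":0.03},{"tx":0,"ty":0,"tz":0.02,"ax":0,"ay":0,"az":0,"jaw":0.03},{"tx":0,"ty":0,"tz":0,"ax":0,"ay":0,"az":0,"jaw":0.03},{"tx":0,"ty":0,"tz":0,"ax":0,"ay":0,"az":0,"jaw":0.03}]'; python3 go.py .445,-.413,.097
python3 - <<'E'
from cell import bot
import cv2
d=bot.get_image("scene"); cv2.imwrite("pics/s10.png",cv2.resize(d["image"][80:230,200:400,::-1],None,fx=4,fy=4))
E
```

```text
clock: 17.1
tcp_pos: [0.4448, -0.4134, 0.1336]
tcp_rot: [0.001, 0.109, 0.994, -0.001]
wrist_force: [-0.7, 0.4, -1.2]
finger_gap: 0.447
clock 17.1 p [ 0.4448 -0.4134  0.1336] F [-0.71  0.4  -1.24] gap 38.1 q [-0.95  0.33  1.6   0.    1.22 -2.3 ]
turn deg (tool) [-0.08  0.09 -0.06]
.445,-.413,.097 now-axes [-0.      0.0005  0.0366] board-axes [-0.0001  0.0004  0.0366]
```

View pics/s10.png

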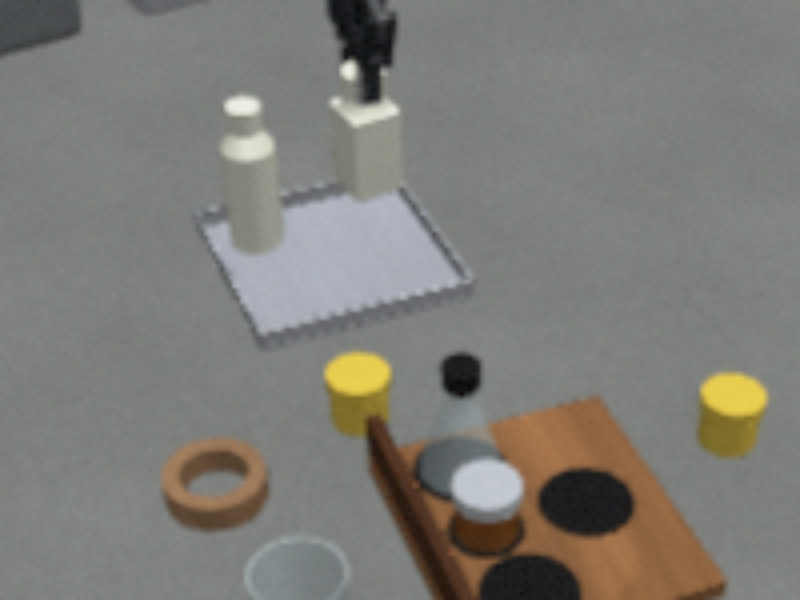

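Square bottle is upright but close to the near wall at (410,200); I shift it 10 mm inwards and lower.

```bash
python3 -m handwheel '[{"tx":-0.01,"ty":0.004,"tz":0,"ax":0,"ay":0,"az":0,"jaw":0.03},{"tx":0,"ty":0,"tz":0.015,"ax":0,"ay":0,"az":0,"jaw":0.03},{"tx":0,"ty":0,"tz":0.01,"ax":0,"ay":0,"az":0,"jaw":0.03},{"tx":0,"ty":0,"tz":0.005,"ax":0,"ay":0,"az":0,"jaw":0.03},{"tx":0,"ty":0,"tz":0.004,"ax":0,"ay":0,"az":0,"jaw":0.03},{"tx":0,"ty":0,"tz":0.001,"ax":0,"ay":0,"az":0,"jaw":0.03},{"tx":0,"ty":0,"tz":0,"ax":0,"ay":0,"az":0,"jaw":0.03},{"tx":0,"ty":0,"tz":0,"ax":0,"ay":0,"az":0,"jaw":0.03}]'
python3 - <<'E'
from cell import bot
import cv2
d=bot.get_image("scene"); cv2.imwrite("pics/s11.png",cv2.resize(d["image"][80:230,200:400,::-1],None,fx=4,fy=4))
E
```

```text
clock: 18.15
tcp_pos: [0.4552, -0.4111, 0.0985]
tcp_rot: [0.0, 0.109, 0.994, -0.0]
wrist_force: [-0.9, 2.1, 5.9]
finger_gap: 0.446
```

View pics/s11.png

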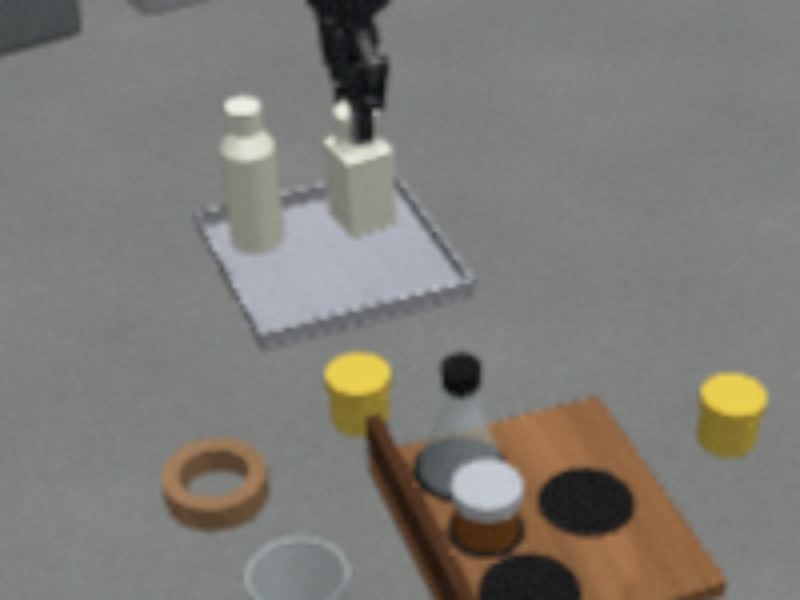

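Standing inside the tray with +6 N contact. Release, rise.

```bash
python3 -m handwheel '[{"tx":0,"ty":0,"tz":-0.001,"ax":0,"ay":0,"az":0,"jaw":0.045},{"tx":0,"ty":0,"tz":0,"ax":0,"ay":0,"az":0,"jaw":0.06},{"tx":0,"ty":0,"tz":0,"ax":0,"ay":0,"az":0,"jaw":0.06},{"tx":0,"ty":0,"tz":0,"ax":0,"ay":0,"az":0,"jaw":0.06},{"tx":0,"ty":0,"tz":0,"ax":0,"ay":0,"az":0,"jaw":0.06},{"tx":0,"ty":0,"tz":-0.02,"ax":0,"ay":0,"az":0,"jaw":0.06},{"tx":0,"ty":0,"tz":-0.04,"ax":0,"ay":0,"az":0,"jaw":0.06},{"tx":0,"ty":0,"tz":-0.04,"ax":0,"ay":0,"az":0,"jaw":0.06},{"tx":0,"ty":0,"tz":-0.02,"ax":0,"ay":0,"az":0,"jaw":0.06},{"tx":0,"ty":0,"tz":0,"ax":0,"ay":0,"az":0,"jaw":0.06}]'; python3 go.py .576,-.0595,.17
```

```text
clock: 19.45
tcp_pos: [0.4556, -0.4119, 0.2205]
tcp_rot: [0.001, 0.109, 0.994, -0.001]
wrist_force: [-0.4, -1.0, 0.2]
finger_gap: 0.704
clock 19.45 p [ 0.4556 -0.4119  0.2205] F [-0.41 -1.02  0.23] gap 60.1 q [-0.93  0.26  1.5   0.    1.38 -2.28]
turn deg (tool) [-0.15  0.18 -0.06]
.576,-.0595,.17 now-axes [-0.0407  0.3702  0.0497] board-axes [-0.0413  0.3701  0.0505]
```

```bash
python3 -m handwheel '[{"tx":-0.0041,"ty":0.037,"tz":0,"ax":0,"ay":0,"az":0,"jaw":0.055},{"tx":-0.0041,"ty":0.037,"tz":0,"ax":0,"ay":0,"az":0,"jaw":0.055},{"tx":-0.0041,"ty":0.037,"tz":0,"ax":0,"ay":0,"az":0,"jaw":0.055},{"tx":-0.0041,"ty":0.037,"tz":0,"ax":0,"ay":0,"az":0,"jaw":0.055},{"tx":-0.0041,"ty":0.037,"tz":0,"ax":0,"ay":0,"az":0,"jaw":0.055},{"tx":-0.0041,"ty":0.037,"tz":0,"ax":0,"ay":0,"az":0,"jaw":0.055},{"tx":-0.0041,"ty":0.037,"tz":0,"ax":0,"ay":0,"az":0,"jaw":0.055},{"tx":-0.0041,"ty":0.037,"tz":0,"ax":0,"ay":0,"az":0,"jaw":0.055},{"tx":-0.0041,"ty":0.037,"tz":0,"ax":0,"ay":0,"az":0,"jaw":0.055},{"tx":-0.0041,"ty":0.037,"tz":0,"ax":0,"ay":0,"az":0,"jaw":0.055},{"tx":0,"ty":0,"tz":0.03,"ax":0,"ay":0,"az":0,"jaw":0.055},{"tx":0,"ty":0,"tz":0.02,"ax":0,"ay":0,"az":0,"jaw":0.055},{"tx":0,"ty":0,"tz":0,"ax":0,"ay":0,"az":0,"jaw":0.055},{"tx":0,"ty":0,"tz":0,"ax":0,"ay":0,"az":0,"jaw":0.055}]'; python3 go.py .576,-.0595,.09
```

```text
clock: 21.2
tcp_pos: [0.5754, -0.0589, 0.1682]
tcp_rot: [-0.0, 0.11, 0.994, 0.0]
wrist_force: [0.4, 0.3, 0.6]
finger_gap: 0.646
clock 21.2 p [ 0.5754 -0.0589  0.1682] F [0.44 0.25 0.57] gap 55.2 q [-0.31  0.22  1.65 -0.    1.27 -1.66]
turn deg (tool) [ 0.   -0.03 -0.08]
.576,-.0595,.09 now-axes [-0.0008 -0.0005  0.0782] board-axes [-0.0008 -0.0005  0.0782]
```

```bash
python3 -m handwheel '[{"tx":-0.0005,"ty":-0.0005,"tz":0.02,"ax":0,"ay":0,"az":0,"jaw":0.055},{"tx":0,"ty":0,"tz":0.02,"ax":0,"ay":0,"az":0,"jaw":0.055},{"tx":0,"ty":0,"tz":0.02,"ax":0,"ay":0,"az":0,"jaw":0.055},{"tx":0,"ty":0,"tz":0.018,"ax":0,"ay":0,"az":0,"jaw":0.055},{"tx":0,"ty":0,"tz":0,"ax":0,"ay":0,"az":0,"jaw":0.055},{"tx":0,"ty":0,"tz":0,"ax":0,"ay":0,"az":0,"jaw":0.055}]'
python3 - <<'E'
from cell import bot
import cv2
d=bot.get_image("scene"); cv2.imwrite("pics/s12.png",cv2.resize(d["image"][140:260,260:420,::-1],None,fx=5,fy=5))
E
```

```text
clock: 21.95
tcp_pos: [0.5765, -0.0597, 0.0913]
tcp_rot: [0.001, 0.109, 0.994, -0.0]
wrist_force: [-0.3, 0.5, 0.4]
finger_gap: 0.646
```

View pics/s12.png

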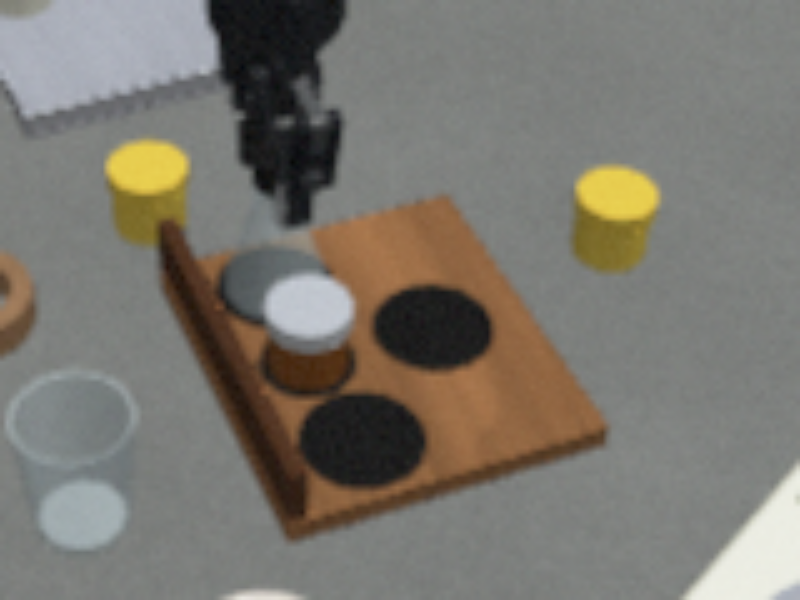

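The stopper is hidden between the fingers at (275,170). Close and lift.

```bash
python3 -m handwheel '[{"tx":0,"ty":0,"tz":0,"ax":0,"ay":0,"az":0,"jaw":0.04},{"tx":0,"ty":0,"tz":0,"ax":0,"ay":0,"az":0,"jaw":0.02},{"tx":0,"ty":0,"tz":0,"ax":0,"ay":0,"az":0,"jaw":0.018},{"tx":0,"ty":0,"tz":0,"ax":0,"ay":0,"az":0,"jaw":0.018},{"tx":0,"ty":0,"tz":0,"ax":0,"ay":0,"az":0,"jaw":0.018},{"tx":0,"ty":0,"tz":0,"ax":0,"ay":0,"az":0,"jaw":0.018}]'; python3 go.py
```

```text
clock: 22.75
tcp_pos: [0.5764, -0.0597, 0.0912]
tcp_rot: [0.001, 0.109, 0.994, -0.0]
wrist_force: [-1.1, -0.7, 5.0]
finger_gap: 0.325
clock 22.75 p [ 0.5764 -0.0597  0.0912] F [-1.09 -0.67  5.  ] gap 27.7 q [-0.31  0.32  1.7  -0.    1.12 -1.66]
turn deg (tool) [-0.02  0.08 -0.07]
```

```bash
python3 -m handwheel '[{"tx":0,"ty":0,"tz":-0.01,"ax":0,"ay":0,"az":0,"jaw":0.018},{"tx":0,"ty":0,"tz":-0.02,"ax":0,"ay":0,"az":0,"jaw":0.018},{"tx":0,"ty":0,"tz":-0.03,"ax":0,"ay":0,"az":0,"jaw":0.018},{"tx":0,"ty":0,"tz":-0.03,"ax":0,"ay":0,"az":0,"jaw":0.018},{"tx":0,"ty":0,"tz":-0.01,"ax":0,"ay":0,"az":0,"jaw":0.018},{"tx":0,"ty":0,"tz":0,"ax":0,"ay":0,"az":0,"jaw":0.018}]'; python3 go.py .523,-.317,.19
python3 - <<'E'
from cell import bot
import cv2
d=bot.get_image("scene"); cv2.imwrite("pics/s13.png",cv2.resize(d["image"][80:280,180:500,::-1],None,fx=2.5,fy=2.5))
E
```

```text
clock: 23.5
tcp_pos: [0.5758, -0.0593, 0.1902]
tcp_rot: [0.0, 0.109, 0.994, 0.0]
wrist_force: [0.3, -0.2, -2.6]
finger_gap: 0.323
clock 23.5 p [ 0.5758 -0.0593  0.1902] F [ 0.33 -0.17 -2.59] gap 27.6 q [-0.31  0.2   1.63  0.    1.31 -1.66]
turn deg (tool) [ 0.    0.01 -0.07]
.523,-.317,.19 now-axes [-4.50e-03 -2.63e-01  2.00e-04] board-axes [-4.20e-03 -2.63e-01  2.00e-04]
```

View pics/s13.png

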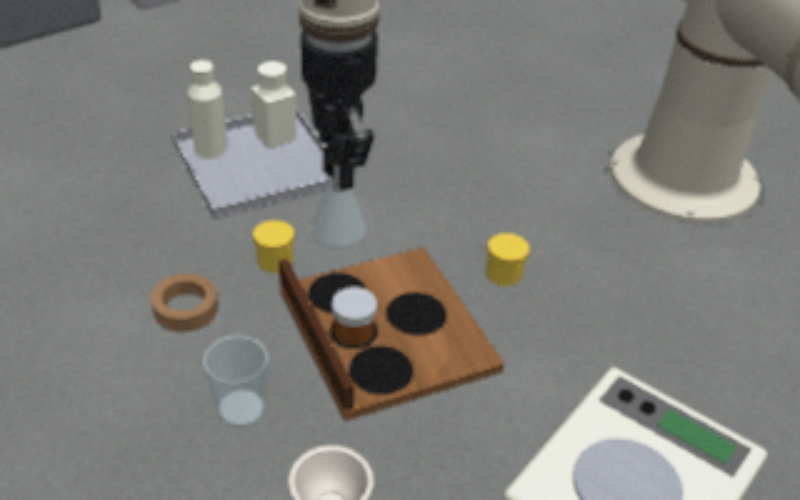

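Flask lifted upright; all three pads empty. To the tray's near-board side.

```bash
python3 -m handwheel '[{"tx":-0.0005,"ty":-0.019,"tz":0,"ax":0,"ay":0,"az":0,"jaw":0.018},{"tx":-0.0005,"ty":-0.0375,"tz":0,"ax":0,"ay":0,"az":0,"jaw":0.018},{"tx":-0.0005,"ty":-0.0375,"tz":0,"ax":0,"ay":0,"az":0,"jaw":0.018},{"tx":-0.0005,"ty":-0.0375,"tz":0,"ax":0,"ay":0,"az":0,"jaw":0.018},{"tx":-0.0005,"ty":-0.0375,"tz":0,"ax":0,"ay":0,"az":0,"jaw":0.018},{"tx":-0.0005,"ty":-0.0375,"tz":0,"ax":0,"ay":0,"az":0,"jaw":0.018},{"tx":-0.0005,"ty":-0.0375,"tz":0,"ax":0,"ay":0,"az":0,"jaw":0.018},{"tx":-0.0005,"ty":-0.019,"tz":0,"ax":0,"ay":0,"az":0,"jaw":0.018},{"tx":0,"ty":0,"tz":0.03,"ax":0,"ay":0,"az":0,"jaw":0.018},{"tx":0,"ty":0,"tz":0.03,"ax":0,"ay":0,"az":0,"jaw":0.018},{"tx":0,"ty":0,"tz":0.02,"ax":0,"ay":0,"az":0,"jaw":0.018},{"tx":0,"ty":0,"tz":0,"ax":0,"ay":0,"az":0,"jaw":0.018},{"tx":0,"ty":0,"tz":0,"ax":0,"ay":0,"az":0,"jaw":0.018}]'; python3 go.py .523,-.317,.076
python3 - <<'E'
from cell import bot
import cv2
d=bot.get_image("scene"); cv2.imwrite("pics/s14.png",cv2.resize(d["image"][80:230,200:400,::-1],None,fx=4,fy=4))
E
```

```text
clock: 25.18
tcp_pos: [0.5232, -0.3174, 0.1115]
tcp_rot: [0.001, 0.109, 0.994, -0.001]
wrist_force: [0.6, 0.2, -1.7]
finger_gap: 0.322
clock 25.175 p [ 0.5232 -0.3174  0.1115] F [ 0.55  0.2  -1.67] gap 27.5 q [-0.74  0.36  1.6   0.    1.18 -2.09]
turn deg (tool) [-0.05  0.1  -0.05]
.523,-.317,.076 now-axes [0.0004 0.0004 0.0355] board-axes [0.0003 0.0004 0.0355]
```

View pics/s14.png

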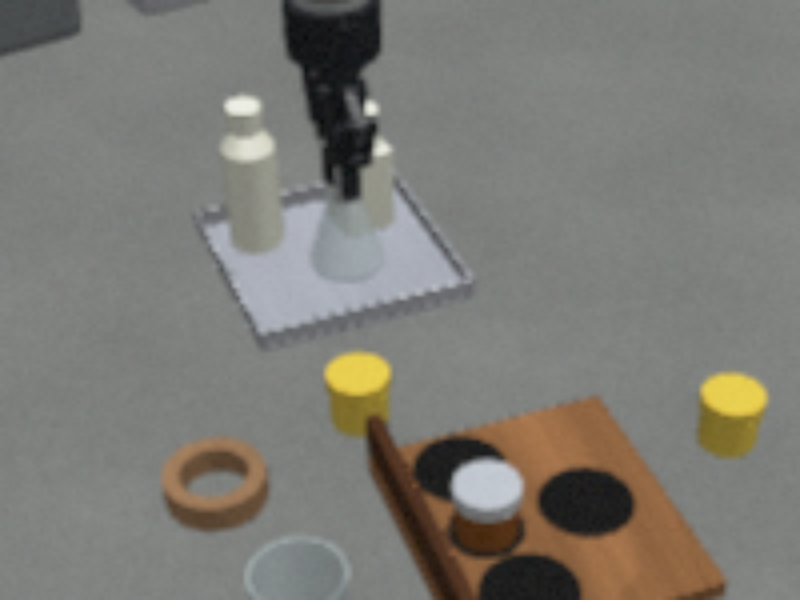

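Flask is upright over the tray; shift 8 mm away from the near wall, and lower.

```bash
python3 -m handwheel '[{"tx":0,"ty":-0.008,"tz":0,"ax":0,"ay":0,"az":0,"jaw":0.018},{"tx":0,"ty":0,"tz":0.015,"ax":0,"ay":0,"az":0,"jaw":0.018},{"tx":0,"ty":0,"tz":0.01,"ax":0,"ay":0,"az":0,"jaw":0.018},{"tx":0,"ty":0,"tz":0.005,"ax":0,"ay":0,"az":0,"jaw":0.018},{"tx":0,"ty":0,"tz":0.004,"ax":0,"ay":0,"az":0,"jaw":0.018},{"tx":0,"ty":0,"tz":0.001,"ax":0,"ay":0,"az":0,"jaw":0.018},{"tx":0,"ty":0,"tz":0,"ax":0,"ay":0,"az":0,"jaw":0.018},{"tx":0,"ty":0,"tz":0,"ax":0,"ay":0,"az":0,"jaw":0.018}]'
```

```text
clock: 26.22
tcp_pos: [0.5212, -0.3251, 0.0763]
tcp_rot: [0.0, 0.109, 0.994, -0.0]
wrist_force: [-1.8, 1.9, 5.4]
finger_gap: 0.321
```

Contact (+5 N). Release and rise.

```bash
python3 -m handwheel '[{"tx":0,"ty":0,"tz":-0.001,"ax":0,"ay":0,"az":0,"jaw":0.03},{"tx":0,"ty":0,"tz":0,"ax":0,"ay":0,"az":0,"jaw":0.045},{"tx":0,"ty":0,"tz":0,"ax":0,"ay":0,"az":0,"jaw":0.055},{"tx":0,"ty":0,"tz":0,"ax":0,"ay":0,"az":0,"jaw":0.055},{"tx":0,"ty":0,"tz":0,"ax":0,"ay":0,"az":0,"jaw":0.055},{"tx":0,"ty":0,"tz":-0.02,"ax":0,"ay":0,"az":0,"jaw":0.055},{"tx":0,"ty":0,"tz":-0.04,"ax":0,"ay":0,"az":0,"jaw":0.055},{"tx":0,"ty":0,"tz":-0.02,"ax":0,"ay":0,"az":0,"jaw":0.055},{"tx":0,"ty":0,"tz":0,"ax":0,"ay":0,"az":0,"jaw":0.055}]'; python3 go.py .597,.0045,.157
python3 - <<'E'
from m import *
from cell import bot
d=bot.get_image("scene"); cv2.imwrite("pics/s15.png",cv2.resize(d["image"][80:230,200:400,::-1],None,fx=4,fy=4))
P,*_=load(d); print(blob(P,.597,.005,.04,.055,.075))
E
```

```text
clock: 27.35
tcp_pos: [0.5219, -0.3259, 0.159]
tcp_rot: [0.002, 0.109, 0.994, -0.002]
wrist_force: [-0.3, 0.4, 0.3]
finger_gap: 0.646
clock 27.35 p [ 0.5219 -0.3259  0.159 ] F [-0.29  0.43  0.29] gap 55.1 q [-0.75  0.32  1.55 -0.    1.26 -2.11]
turn deg (tool) [-0.15  0.24 -0.07]
.597,.0045,.157 now-axes [-0.0014  0.3388  0.0011] board-axes [-0.0018  0.3388  0.002 ]
(array([0.6014, 0.0088, 0.0646, 0.5987, 0.0054, 0.0275]), 222)
```

View pics/s15.png

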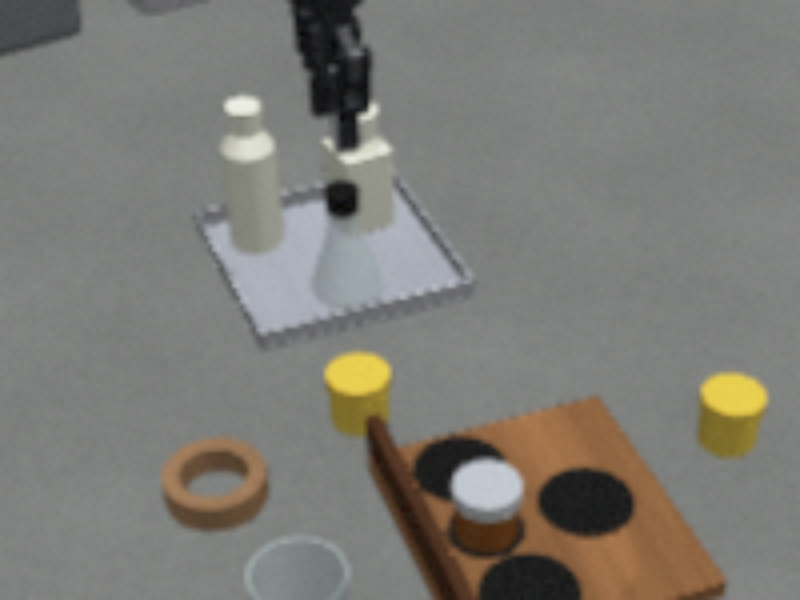

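All three stand in the tray: (250,175), (365,165), (345,245). Now the jar, jaws wide.

```bash
python3 -m handwheel '[{"tx":-0.0002,"ty":0.0376,"tz":0,"ax":0,"ay":0,"az":0,"jaw":0.08},{"tx":-0.0002,"ty":0.0376,"tz":0,"ax":0,"ay":0,"az":0,"jaw":0.08},{"tx":-0.0002,"ty":0.0376,"tz":0,"ax":0,"ay":0,"az":0,"jaw":0.08},{"tx":-0.0002,"ty":0.0376,"tz":0,"ax":0,"ay":0,"az":0,"jaw":0.08},{"tx":-0.0002,"ty":0.0376,"tz":0,"ax":0,"ay":0,"az":0,"jaw":0.08},{"tx":-0.0002,"ty":0.0376,"tz":0,"ax":0,"ay":0,"az":0,"jaw":0.08},{"tx":-0.0002,"ty":0.0376,"tz":0,"ax":0,"ay":0,"az":0,"jaw":0.08},{"tx":-0.0002,"ty":0.0376,"tz":0,"ax":0,"ay":0,"az":0,"jaw":0.08},{"tx":-0.0002,"ty":0.0376,"tz":0,"ax":0,"ay":0,"az":0,"jaw":0.08},{"tx":0,"ty":0,"tz":0.03,"ax":0,"ay":0,"az":0,"jaw":0.08},{"tx":0,"ty":0,"tz":0.02,"ax":0,"ay":0,"az":0,"jaw":0.08},{"tx":0,"ty":0,"tz":0,"ax":0,"ay":0,"az":0,"jaw":0.08},{"tx":0,"ty":0,"tz":0,"ax":0,"ay":0,"az":0,"jaw":0.08}]'; python3 go.py .597,.0045,.034
python3 - <<'E'
from cell import bot
import cv2
d=bot.get_image("scene"); cv2.imwrite("pics/s16.png",cv2.resize(d["image"][140:260,260:420,::-1],None,fx=5,fy=5))
E
```

```text
clock: 29.02
tcp_pos: [0.5964, 0.0046, 0.1066]
tcp_rot: [0.0, 0.11, 0.994, -0.0]
wrist_force: [0.7, 0.1, 1.1]
finger_gap: 0.937
clock 29.025 p [0.5964 0.0046 0.1066] F [0.72 0.11 1.08] gap 80.0 q [-0.19  0.34  1.64  0.    1.16 -1.55]
turn deg (tool) [ 0.    0.02 -0.11]
.597,.0045,.034 now-axes [-0.0006  0.0001  0.0726] board-axes [-0.0006  0.0001  0.0726]
```

View pics/s16.png

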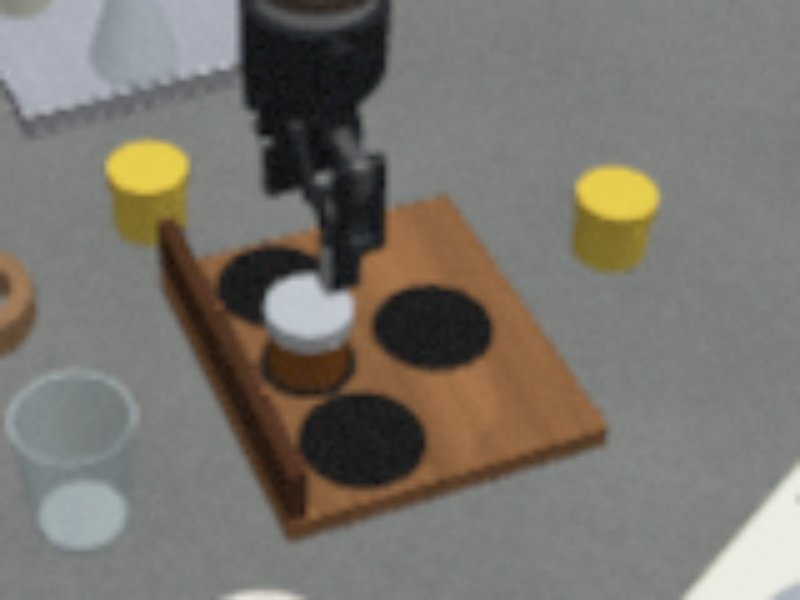

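Open jaws centred above the jar's lid (308,310). Descend and close.

```bash
python3 -m handwheel '[{"tx":-0.0005,"ty":0,"tz":0.02,"ax":0,"ay":0,"az":0,"jaw":0.08},{"tx":0,"ty":0,"tz":0.02,"ax":0,"ay":0,"az":0,"jaw":0.08},{"tx":0,"ty":0,"tz":0.02,"ax":0,"ay":0,"az":0,"jaw":0.08},{"tx":0,"ty":0,"tz":0.012,"ax":0,"ay":0,"az":0,"jaw":0.08},{"tx":0,"ty":0,"tz":0,"ax":0,"ay":0,"az":0,"jaw":0.08},{"tx":0,"ty":0,"tz":0,"ax":0,"ay":0,"az":0,"jaw":0.08}]'
```

```text
clock: 29.82
tcp_pos: [0.5972, 0.0049, 0.0349]
tcp_rot: [0.001, 0.109, 0.994, -0.0]
wrist_force: [0.6, -0.4, 0.9]
finger_gap: 0.937
```

```bash
python3 -m handwheel '[{"tx":0,"ty":0,"tz":0,"ax":0,"ay":0,"az":0,"jaw":0.065},{"tx":0,"ty":0,"tz":0,"ax":0,"ay":0,"az":0,"jaw":0.05},{"tx":0,"ty":0,"tz":0,"ax":0,"ay":0,"az":0,"jaw":0.042},{"tx":0,"ty":0,"tz":0,"ax":0,"ay":0,"az":0,"jaw":0.042},{"tx":0,"ty":0,"tz":0,"ax":0,"ay":0,"az":0,"jaw":0.042},{"tx":0,"ty":0,"tz":0,"ax":0,"ay":0,"az":0,"jaw":0.042}]'; python3 go.py
python3 - <<'E'
from cell import bot
import cv2
d=bot.get_image("scene"); cv2.imwrite("pics/s17.png",cv2.resize(d["image"][140:260,260:420,::-1],None,fx=5,fy=5))
E
```

```text
clock: 30.58
tcp_pos: [0.5972, 0.0049, 0.0354]
tcp_rot: [0.001, 0.109, 0.994, -0.0]
wrist_force: [-1.4, 0.1, 4.9]
finger_gap: 0.59
clock 30.575 p [0.5972 0.0049 0.0354] F [-1.42  0.14  4.85] gap 50.4 q [-0.19  0.44  1.67 -0.    1.03 -1.55]
turn deg (tool) [-0.    0.07 -0.06]
```

View pics/s17.png

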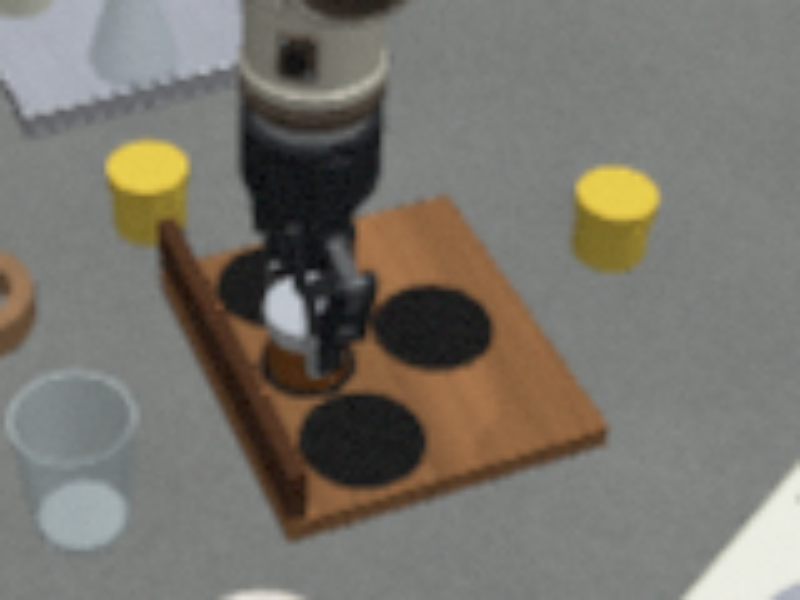

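```bash
python3 -m handwheel '[{"tx":0,"ty":0,"tz":-0.01,"ax":0,"ay":0,"az":0,"jaw":0.042},{"tx":0,"ty":0,"tz":-0.02,"ax":0,"ay":0,"az":0,"jaw":0.042},{"tx":0,"ty":0,"tz":-0.03,"ax":0,"ay":0,"az":0,"jaw":0.042},{"tx":0,"ty":0,"tz":-0.03,"ax":0,"ay":0,"az":0,"jaw":0.042},{"tx":0,"ty":0,"tz":-0.02,"ax":0,"ay":0,"az":0,"jaw":0.042},{"tx":0,"ty":0,"tz":0,"ax":0,"ay":0,"az":0,"jaw":0.042}]'; python3 go.py .5205,.3555,.1445
python3 - <<'E'
from m import *
from cell import bot
d=bot.get_image("scene"); cv2.imwrite("pics/s18.png",cv2.resize(d["image"][140:260,260:420,::-1],None,fx=5,fy=5))
P,*_=load(d); print(blob(P,.52,.355,.08,.0625,.08))
E
```

```text
clock: 31.38
tcp_pos: [0.5981, 0.0047, 0.1467]
tcp_rot: [0.002, 0.109, 0.994, -0.0]
wrist_force: [-0.9, 0.3, -1.6]
finger_gap: 0.59
clock 31.375 p [0.5981 0.0047 0.1467] F [-0.94  0.28 -1.59] gap 50.4 q [-0.19  0.29  1.62 -0.    1.23 -1.55]
turn deg (tool) [ 0.01  0.26 -0.07]
.5205,.3555,.1445 now-axes [0.152  0.3255 0.0016] board-axes [0.1516 0.3257 0.0022]
(array([0.5243, 0.3585, 0.0696, 0.5222, 0.3568, 0.0528]), 1271)
```

View pics/s18.png

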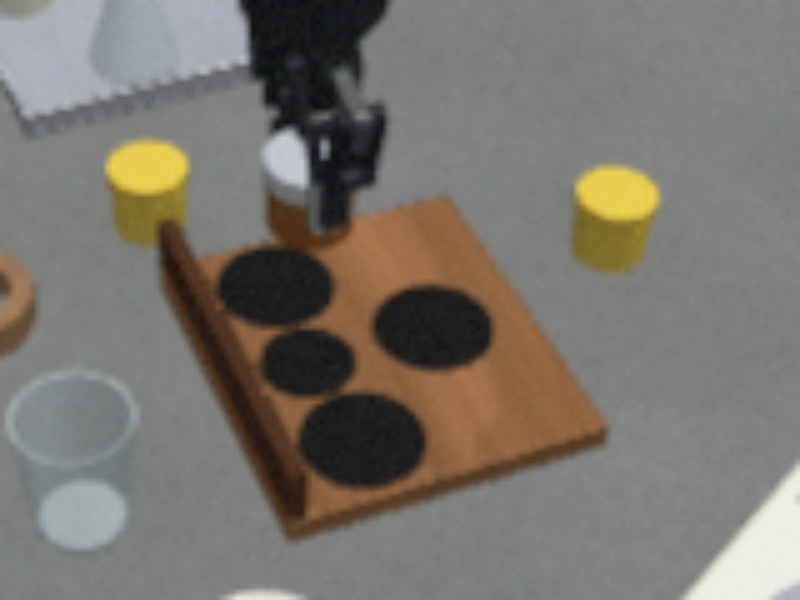

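Jar is lifted level ((305,190)). Over to the pan.

```bash
python3 -m handwheel '[{"tx":0.0084,"ty":0.0181,"tz":0,"ax":0,"ay":0,"az":0,"jaw":0.042},{"tx":0.0168,"ty":0.0362,"tz":0,"ax":0,"ay":0,"az":0,"jaw":0.042},{"tx":0.0168,"ty":0.0362,"tz":0,"ax":0,"ay":0,"az":0,"jaw":0.042},{"tx":0.0168,"ty":0.0362,"tz":0,"ax":0,"ay":0,"az":0,"jaw":0.042},{"tx":0.0168,"ty":0.0362,"tz":0,"ax":0,"ay":0,"az":0,"jaw":0.042},{"tx":0.0168,"ty":0.0362,"tz":0,"ax":0,"ay":0,"az":0,"jaw":0.042},{"tx":0.0168,"ty":0.0362,"tz":0,"ax":0,"ay":0,"az":0,"jaw":0.042},{"tx":0.0168,"ty":0.0362,"tz":0,"ax":0,"ay":0,"az":0,"jaw":0.042},{"tx":0.0168,"ty":0.0362,"tz":0,"ax":0,"ay":0,"az":0,"jaw":0.042},{"tx":0.0084,"ty":0.0181,"tz":0,"ax":0,"ay":0,"az":0,"jaw":0.042},{"tx":0,"ty":0,"tz":0.02,"ax":0,"ay":0,"az":0,"jaw":0.042},{"tx":0,"ty":0,"tz":0.02,"ax":0,"ay":0,"az":0,"jaw":0.042},{"tx":0,"ty":0,"tz":0,"ax":0,"ay":0,"az":0,"jaw":0.042},{"tx":0,"ty":0,"tz":0,"ax":0,"ay":0,"az":0,"jaw":0.042}]'; python3 go.py .5205,.3555,.0865
python3 - <<'E'
from cell import bot
import cv2
d=bot.get_image("scene"); cv2.imwrite("pics/s19.png",cv2.resize(d["image"][200:320,360:520,::-1],None,fx=5,fy=5))
E
```

```text
clock: 33.17
tcp_pos: [0.5203, 0.355, 0.1041]
tcp_rot: [-0.0, 0.11, 0.994, -0.0]
wrist_force: [0.3, 0.3, -0.9]
finger_gap: 0.591
clock 33.175 p [0.5203 0.355  0.1041] F [ 0.29  0.27 -0.87] gap 50.4 q [ 0.41  0.42  1.54 -0.    1.18 -0.94]
turn deg (tool) [-0.02 -0.01 -0.14]
.5205,.3555,.0865 now-axes [-0.0001  0.0005  0.0176] board-axes [-0.0001  0.0005  0.0176]
```

View pics/s19.png

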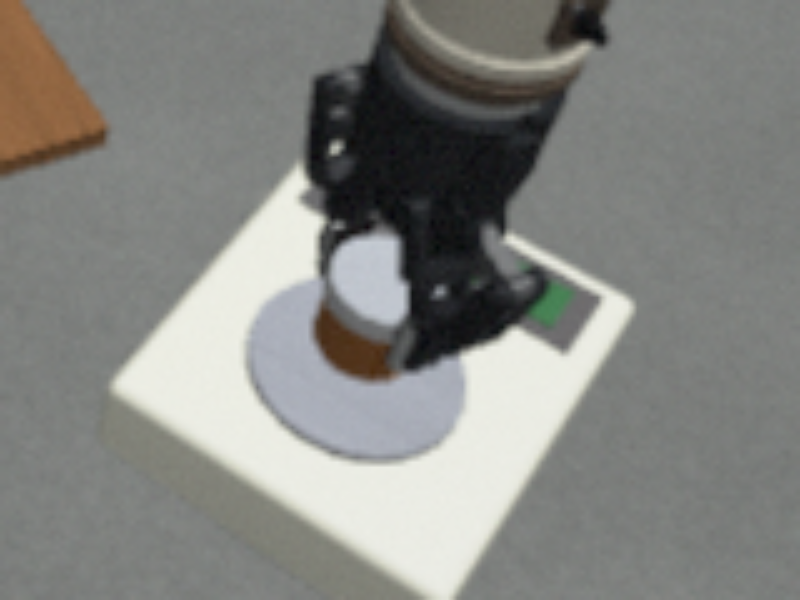

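Jar above the pan centre (pan ~(355,370)). Lower gently.

```bash
python3 -m handwheel '[{"tx":0,"ty":0.0005,"tz":0.008,"ax":0,"ay":0,"az":0,"jaw":0.042},{"tx":0,"ty":0,"tz":0.005,"ax":0,"ay":0,"az":0,"jaw":0.042},{"tx":0,"ty":0,"tz":0.003,"ax":0,"ay":0,"az":0,"jaw":0.042},{"tx":0,"ty":0,"tz":0.001,"ax":0,"ay":0,"az":0,"jaw":0.042},{"tx":0,"ty":0,"tz":0,"ax":0,"ay":0,"az":0,"jaw":0.042},{"tx":0,"ty":0,"tz":0,"ax":0,"ay":0,"az":0,"jaw":0.042}]'
```

```text
clock: 33.98
tcp_pos: [0.5201, 0.3565, 0.0875]
tcp_rot: [0.0, 0.109, 0.994, 0.0]
wrist_force: [-0.8, -0.5, 1.1]
finger_gap: 0.59
```

```bash
python3 -m handwheel '[{"tx":0,"ty":0,"tz":0.001,"ax":0,"ay":0,"az":0,"jaw":0.042},{"tx":0,"ty":0,"tz":0,"ax":0,"ay":0,"az":0,"jaw":0.042},{"tx":0,"ty":0,"tz":0,"ax":0,"ay":0,"az":0,"jaw":0.042}]'
```

```text
clock: 34.35
tcp_pos: [0.5201, 0.3565, 0.0875]
tcp_rot: [0.0, 0.109, 0.994, -0.0]
wrist_force: [-4.7, -2.9, 7.0]
finger_gap: 0.592
```

Contact. Release and rise.

```bash
python3 -m handwheel '[{"tx":0,"ty":0,"tz":-0.001,"ax":0,"ay":0,"az":0,"jaw":0.055},{"tx":0,"ty":0,"tz":0,"ax":0,"ay":0,"az":0,"jaw":0.065},{"tx":0,"ty":0,"tz":0,"ax":0,"ay":0,"az":0,"jaw":0.075},{"tx":0,"ty":0,"tz":0,"ax":0,"ay":0,"az":0,"jaw":0.08},{"tx":0,"ty":0,"tz":0,"ax":0,"ay":0,"az":0,"jaw":0.08},{"tx":0,"ty":0,"tz":-0.02,"ax":0,"ay":0,"az":0,"jaw":0.08},{"tx":0,"ty":0,"tz":-0.04,"ax":0,"ay":0,"az":0,"jaw":0.08},{"tx":0,"ty":0,"tz":-0.02,"ax":0,"ay":0,"az":0,"jaw":0.08},{"tx":0.03,"ty":-0.03,"tz":-0.04,"ax":0,"ay":0,"az":0,"jaw":0.08},{"tx":0.03,"ty":-0.03,"tz":-0.03,"ax":0,"ay":0,"az":0,"jaw":0.06},{"tx":0,"ty":0,"tz":0,"ax":0,"ay":0,"az":0,"jaw":0.06}]'
python3 - <<'E'
from m import *
from cell import bot
for n in ("scene","top"):
    d=bot.get_image(n); P,*_=load(d)
    if n=="scene": cv2.imwrite("pics/s20.png",cv2.resize(d["image"][100:320,180:500,::-1],None,fx=2.5,fy=2.5))
    print(n,"jar",blob(P,.52,.3555,.04,.108,.13),"pan",rect(P,.52,.355,.075,.064,.08))
    for nm,a in dict(tall=(.553,-.437,.03,.135,.155),square=(.455,-.411,.035,.113,.135),flask=(.521,-.325,.03,.097,.118)).items(): print(nm,blob(P,*a))
E
python3 go.py .521,-.325,.24
```

```text
clock: 35.72
tcp_pos: [0.4484, 0.3109, 0.2411]
tcp_rot: [0.003, 0.109, 0.994, 0.001]
wrist_force: [0.3, -0.6, 0.5]
finger_gap: 0.7
scene jar (array([0.5245, 0.3585, 0.117 , 0.5224, 0.356 , 0.027 ]), 377) pan ((527.125732421875, 359.53302001953125), (92.0526123046875, 102.98039245605469), 27.97832679748535)
tall (array([ 0.5566, -0.4323,  0.1413,  0.5554, -0.436 ,  0.0172]), 48)
square (array([ 0.4589, -0.4077,  0.1191,  0.4566, -0.4106,  0.0225]), 70)
flask (array([ 0.5255, -0.3209,  0.1048,  0.5247, -0.323 ,  0.0144]), 48)
top jar (array([0.5206, 0.3492, 0.1169, 0.5191, 0.3538, 0.0265]), 308) pan ((526.369873046875, 343.3575439453125), (102.47051239013672, 76.26588439941406), 31.97707176208496)
tall (array([ 0.5495, -0.4372,  0.143 ,  0.5496, -0.4387,  0.0163]), 166)
square (array([ 0.4522, -0.4119,  0.121 ,  0.4522, -0.4126,  0.0209]), 259)
flask (array([ 0.5179, -0.3259,  0.1067,  0.5183, -0.3269,  0.0151]), 136)
clock 35.825 p [0.4487 0.311  0.2378] F [-1.12 -0.03  0.17] gap 60.3 q [ 0.38  0.08  1.67  0.    1.39 -0.97]
turn deg (tool) [ 0.05  0.06 -0.07]
.521,-.325,.24 now-axes [-0.209  -0.605  -0.0025] board-axes [-0.2083 -0.6052 -0.0022]
```

View pics/s20.png

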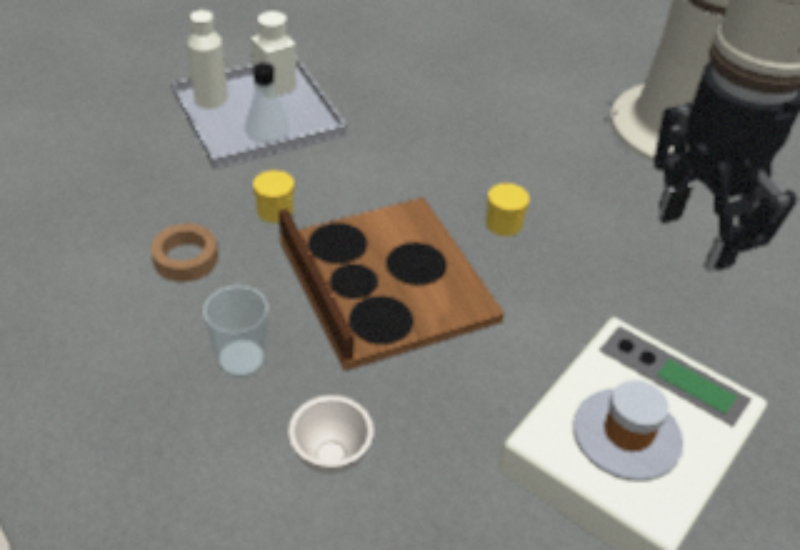

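Jar stands centred on the pan (639,415); all three upright in the tray. Return the flask first.

```bash
python3 -m handwheel '[{"tx":-0.013,"ty":-0.0378,"tz":0,"ax":0,"ay":0,"az":0,"jaw":0.055},{"tx":-0.013,"ty":-0.0378,"tz":0,"ax":0,"ay":0,"az":0,"jaw":0.055},{"tx":-0.013,"ty":-0.0378,"tz":0,"ax":0,"ay":0,"az":0,"jaw":0.055},{"tx":-0.013,"ty":-0.0378,"tz":0,"ax":0,"ay":0,"az":0,"jaw":0.055},{"tx":-0.013,"ty":-0.0378,"tz":0,"ax":0,"ay":0,"az":0,"jaw":0.055},{"tx":-0.013,"ty":-0.0378,"tz":0,"ax":0,"ay":0,"az":0,"jaw":0.055},{"tx":-0.013,"ty":-0.0378,"tz":0,"ax":0,"ay":0,"az":0,"jaw":0.055},{"tx":-0.013,"ty":-0.0378,"tz":0,"ax":0,"ay":0,"az":0,"jaw":0.055},{"tx":-0.013,"ty":-0.0378,"tz":0,"ax":0,"ay":0,"az":0,"jaw":0.055},{"tx":-0.013,"ty":-0.0378,"tz":0,"ax":0,"ay":0,"az":0,"jaw":0.055},{"tx":-0.013,"ty":-0.0378,"tz":0,"ax":0,"ay":0,"az":0,"jaw":0.055},{"tx":-0.013,"ty":-0.0378,"tz":0,"ax":0,"ay":0,"az":0,"jaw":0.055},{"tx":-0.013,"ty":-0.0378,"tz":0,"ax":0,"ay":0,"az":0,"jaw":0.055},{"tx":-0.013,"ty":-0.0378,"tz":0,"ax":0,"ay":0,"az":0,"jaw":0.055},{"tx":-0.013,"ty":-0.0378,"tz":0,"ax":0,"ay":0,"az":0,"jaw":0.055},{"tx":-0.013,"ty":-0.0378,"tz":0,"ax":0,"ay":0,"az":0,"jaw":0.055},{"tx":0,"ty":0,"tz":0.04,"ax":0,"ay":0,"az":0,"jaw":0.055},{"tx":0,"ty":0,"tz":0.04,"ax":0,"ay":0,"az":0,"jaw":0.055},{"tx":0,"ty":0,"tz":0,"ax":0,"ay":0,"az":0,"jaw":0.055},{"tx":0,"ty":0,"tz":0,"ax":0,"ay":0,"az":0,"jaw":0.055}]'; python3 go.py .5215,-.325,.077
```

```text
clock: 38.33
tcp_pos: [0.5206, -0.3252, 0.1581]
tcp_rot: [0.0, 0.109, 0.994, -0.0]
wrist_force: [-0.1, -0.8, 0.6]
finger_gap: 0.647
clock 38.325 p [ 0.5206 -0.3252  0.1581] F [-0.06 -0.83  0.63] gap 55.3 q [-0.75  0.32  1.56 -0.    1.27 -2.11]
turn deg (tool) [-0.03  0.05 -0.06]
.5215,-.325,.077 now-axes [-0.0008  0.0004  0.0811] board-axes [-0.0009  0.0004  0.0811]
```

```bash
python3 -m handwheel '[{"tx":-0.0005,"ty":0,"tz":0.02,"ax":0,"ay":0,"az":0,"jaw":0.055},{"tx":0,"ty":0,"tz":0.02,"ax":0,"ay":0,"az":0,"jaw":0.055},{"tx":0,"ty":0,"tz":0.02,"ax":0,"ay":0,"az":0,"jaw":0.055},{"tx":0,"ty":0,"tz":0.021,"ax":0,"ay":0,"az":0,"jaw":0.055},{"tx":0,"ty":0,"tz":0,"ax":0,"ay":0,"az":0,"jaw":0.055},{"tx":0,"ty":0,"tz":0,"ax":0,"ay":0,"az":0,"jaw":0.055},{"tx":0,"ty":0,"tz":0,"ax":0,"ay":0,"az":0,"jaw":0.04},{"tx":0,"ty":0,"tz":0,"ax":0,"ay":0,"az":0,"jaw":0.02},{"tx":0,"ty":0,"tz":0,"ax":0,"ay":0,"az":0,"jaw":0.018},{"tx":0,"ty":0,"tz":0,"ax":0,"ay":0,"az":0,"jaw":0.018},{"tx":0,"ty":0,"tz":0,"ax":0,"ay":0,"az":0,"jaw":0.018},{"tx":0,"ty":0,"tz":0,"ax":0,"ay":0,"az":0,"jaw":0.018}]'; python3 go.py
```

```text
clock: 39.83
tcp_pos: [0.5209, -0.3256, 0.0775]
tcp_rot: [0.001, 0.109, 0.994, -0.001]
wrist_force: [-0.8, -1.3, 5.6]
finger_gap: 0.322
clock 39.825 p [ 0.5209 -0.3256  0.0775] F [-0.8  -1.31  5.64] gap 27.5 q [-0.75  0.41  1.61 -0.    1.12 -2.11]
turn deg (tool) [-0.07  0.1  -0.07]
```

```bash
python3 -m handwheel '[{"tx":0,"ty":0,"tz":-0.01,"ax":0,"ay":0,"az":0,"jaw":0.018},{"tx":0,"ty":0,"tz":-0.02,"ax":0,"ay":0,"az":0,"jaw":0.018},{"tx":0,"ty":0,"tz":-0.03,"ax":0,"ay":0,"az":0,"jaw":0.018},{"tx":0,"ty":0,"tz":-0.03,"ax":0,"ay":0,"az":0,"jaw":0.018},{"tx":0,"ty":0,"tz":-0.025,"ax":0,"ay":0,"az":0,"jaw":0.018},{"tx":0,"ty":0,"tz":0,"ax":0,"ay":0,"az":0,"jaw":0.018},{"tx":0,"ty":0,"tz":0,"ax":0,"ay":0,"az":0,"jaw":0.018}]'; python3 go.py .5764,-.0597,.1925
```

```text
clock: 40.7
tcp_pos: [0.5199, -0.3243, 0.1904]
tcp_rot: [-0.001, 0.109, 0.994, 0.0]
wrist_force: [-0.8, -0.2, -2.9]
finger_gap: 0.321
clock 40.7 p [ 0.5199 -0.3243  0.1904] F [-0.79 -0.2  -2.85] gap 27.4 q [-0.75  0.29  1.53  0.    1.33 -2.11]
turn deg (tool) [ 0.05 -0.08 -0.06]
.5764,-.0597,.1925 now-axes [ 0.0024  0.2705 -0.0019] board-axes [ 0.0021  0.2705 -0.0021]
```

```bash
python3 -m handwheel '[{"tx":0.0003,"ty":0.0193,"tz":0,"ax":0,"ay":0,"az":0,"jaw":0.018},{"tx":0.0003,"ty":0.0386,"tz":0,"ax":0,"ay":0,"az":0,"jaw":0.018},{"tx":0.0003,"ty":0.0386,"tz":0,"ax":0,"ay":0,"az":0,"jaw":0.018},{"tx":0.0003,"ty":0.0386,"tz":0,"ax":0,"ay":0,"az":0,"jaw":0.018},{"tx":0.0003,"ty":0.0386,"tz":0,"ax":0,"ay":0,"az":0,"jaw":0.018},{"tx":0.0003,"ty":0.0386,"tz":0,"ax":0,"ay":0,"az":0,"jaw":0.018},{"tx":0.0003,"ty":0.0386,"tz":0,"ax":0,"ay":0,"az":0,"jaw":0.018},{"tx":0.0,"ty":0.0193,"tz":0,"ax":0,"ay":0,"az":0,"jaw":0.018},{"tx":0,"ty":0,"tz":0.03,"ax":0,"ay":0,"az":0,"jaw":0.018},{"tx":0,"ty":0,"tz":0.03,"ax":0,"ay":0,"az":0,"jaw":0.018},{"tx":0,"ty":0,"tz":0.02,"ax":0,"ay":0,"az":0,"jaw":0.018},{"tx":0,"ty":0,"tz":0,"ax":0,"ay":0,"az":0,"jaw":0.018},{"tx":0,"ty":0,"tz":0,"ax":0,"ay":0,"az":0,"jaw":0.018}]'; python3 go.py .5764,-.0597,.092
python3 - <<'E'
from cell import bot
import cv2
d=bot.get_image("scene"); cv2.imwrite("pics/s21.png",cv2.resize(d["image"][140:260,260:420,::-1],None,fx=5,fy=5))
E
```

```text
clock: 42.32
tcp_pos: [0.5776, -0.0608, 0.1121]
tcp_rot: [0.001, 0.109, 0.994, -0.0]
wrist_force: [0.4, -0.8, -2.1]
finger_gap: 0.318
clock 42.325 p [ 0.5776 -0.0608  0.1121] F [ 0.43 -0.77 -2.13] gap 27.2 q [-0.31  0.29  1.69 -0.    1.16 -1.66]
turn deg (tool) [-0.01  0.06 -0.07]
.5764,-.0597,.092 now-axes [0.0014 0.0008 0.0201] board-axes [0.0014 0.0008 0.0201]
```

View pics/s21.png

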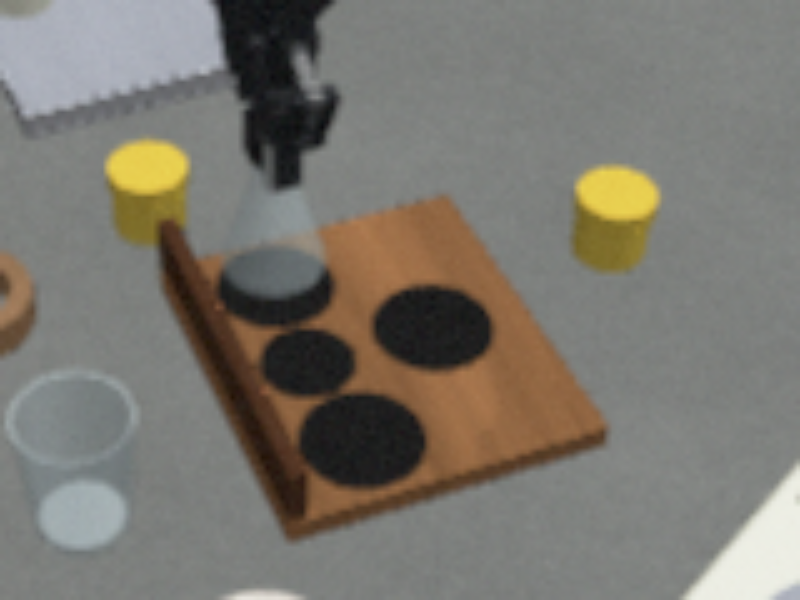

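Flask hangs upright right above its pad (275,285). Lower.

```bash
python3 -m handwheel '[{"tx":0.001,"ty":0.0005,"tz":0.01,"ax":0,"ay":0,"az":0,"jaw":0.018},{"tx":0,"ty":0,"tz":0.005,"ax":0,"ay":0,"az":0,"jaw":0.018},{"tx":0,"ty":0,"tz":0.003,"ax":0,"ay":0,"az":0,"jaw":0.018},{"tx":0,"ty":0,"tz":0.002,"ax":0,"ay":0,"az":0,"jaw":0.018},{"tx":0,"ty":0,"tz":0,"ax":0,"ay":0,"az":0,"jaw":0.018},{"tx":0,"ty":0,"tz":0,"ax":0,"ay":0,"az":0,"jaw":0.018}]'
```

```text
clock: 43.12
tcp_pos: [0.5769, -0.0601, 0.0927]
tcp_rot: [0.001, 0.109, 0.994, -0.0]
wrist_force: [-2.6, 0.8, 5.3]
finger_gap: 0.324
```

```bash
python3 -m handwheel '[{"tx":0,"ty":0,"tz":-0.001,"ax":0,"ay":0,"az":0,"jaw":0.03},{"tx":0,"ty":0,"tz":0,"ax":0,"ay":0,"az":0,"jaw":0.045},{"tx":0,"ty":0,"tz":0,"ax":0,"ay":0,"az":0,"jaw":0.055},{"tx":0,"ty":0,"tz":0,"ax":0,"ay":0,"az":0,"jaw":0.055},{"tx":0,"ty":0,"tz":0,"ax":0,"ay":0,"az":0,"jaw":0.055},{"tx":0,"ty":0,"tz":-0.02,"ax":0,"ay":0,"az":0,"jaw":0.055},{"tx":0,"ty":0,"tz":-0.04,"ax":0,"ay":0,"az":0,"jaw":0.055},{"tx":0,"ty":0,"tz":-0.04,"ax":0,"ay":0,"az":0,"jaw":0.055},{"tx":0,"ty":0,"tz":-0.03,"ax":0,"ay":0,"az":0,"jaw":0.06},{"tx":0,"ty":0,"tz":0,"ax":0,"ay":0,"az":0,"jaw":0.066}]'; python3 go.py .4545,-.4115,.2205
python3 - <<'E'
from m import *
from cell import bot
for n in ("scene","top"):
    P,*_=load(bot.get_image(n)); print(blob(P,.576,-.06,.035,.112,.135))
E
```

```text
clock: 44.38
tcp_pos: [0.578, -0.0604, 0.2255]
tcp_rot: [0.003, 0.109, 0.994, -0.001]
wrist_force: [-0.1, -0.4, 0.4]
finger_gap: 0.772
clock 44.375 p [ 0.578  -0.0604  0.2255] F [-0.06 -0.4   0.37] gap 65.9 q [-0.31  0.17  1.59 -0.    1.37 -1.66]
turn deg (tool) [-0.04  0.36 -0.06]
.4545,-.4115,.2205 now-axes [ 0.0442 -0.3695  0.0049] board-axes [ 0.0446 -0.3695  0.005 ]
(array([ 0.5806, -0.0567,  0.1202,  0.5792, -0.0609,  0.0165]), 73)
(array([ 0.5766, -0.0625,  0.1217,  0.5752, -0.062 ,  0.0145]), 103)
```

Flask back at its starting spot within ~1–2 mm. Next the square bottle.

```bash
python3 -m handwheel '[{"tx":0.0044,"ty":-0.037,"tz":0,"ax":0,"ay":0,"az":0,"jaw":0.066},{"tx":0.0044,"ty":-0.037,"tz":0,"ax":0,"ay":0,"az":0,"jaw":0.066},{"tx":0.0044,"ty":-0.037,"tz":0,"ax":0,"ay":0,"az":0,"jaw":0.066},{"tx":0.0044,"ty":-0.037,"tz":0,"ax":0,"ay":0,"az":0,"jaw":0.066},{"tx":0.0044,"ty":-0.037,"tz":0,"ax":0,"ay":0,"az":0,"jaw":0.066},{"tx":0.0044,"ty":-0.037,"tz":0,"ax":0,"ay":0,"az":0,"jaw":0.066},{"tx":0.0044,"ty":-0.037,"tz":0,"ax":0,"ay":0,"az":0,"jaw":0.066},{"tx":0.0044,"ty":-0.037,"tz":0,"ax":0,"ay":0,"az":0,"jaw":0.066},{"tx":0.0044,"ty":-0.037,"tz":0,"ax":0,"ay":0,"az":0,"jaw":0.066},{"tx":0.0044,"ty":-0.037,"tz":0,"ax":0,"ay":0,"az":0,"jaw":0.066},{"tx":0,"ty":0,"tz":0.03,"ax":0,"ay":0,"az":0,"jaw":0.066},{"tx":0,"ty":0,"tz":0.02,"ax":0,"ay":0,"az":0,"jaw":0.066},{"tx":0,"ty":0,"tz":0,"ax":0,"ay":0,"az":0,"jaw":0.066},{"tx":0,"ty":0,"tz":0,"ax":0,"ay":0,"az":0,"jaw":0.066}]'; python3 go.py .4545,-.4115,.099
```

```text
clock: 46.22
tcp_pos: [0.4532, -0.4112, 0.1728]
tcp_rot: [0.0, 0.109, 0.994, -0.0]
wrist_force: [0.4, 0.3, 1.0]
finger_gap: 0.771
clock 46.225 p [ 0.4532 -0.4112  0.1728] F [0.44 0.3  0.96] gap 65.9 q [-0.93  0.3   1.55 -0.    1.29 -2.29]
turn deg (tool) [-0.02  0.02 -0.02]
.4545,-.4115,.099 now-axes [-0.0013  0.      0.0738] board-axes [-0.0013  0.      0.0738]
```

```bash
python3 -m handwheel '[{"tx":-0.001,"ty":0,"tz":0.02,"ax":0,"ay":0,"az":0,"jaw":0.066},{"tx":0,"ty":0,"tz":0.02,"ax":0,"ay":0,"az":0,"jaw":0.066},{"tx":0,"ty":0,"tz":0.02,"ax":0,"ay":0,"az":0,"jaw":0.066},{"tx":0,"ty":0,"tz":0.0135,"ax":0,"ay":0,"az":0,"jaw":0.066},{"tx":0,"ty":0,"tz":0,"ax":0,"ay":0,"az":0,"jaw":0.066},{"tx":0,"ty":0,"tz":0,"ax":0,"ay":0,"az":0,"jaw":0.066},{"tx":0,"ty":0,"tz":0,"ax":0,"ay":0,"az":0,"jaw":0.05},{"tx":0,"ty":0,"tz":0,"ax":0,"ay":0,"az":0,"jaw":0.03},{"tx":0,"ty":0,"tz":0,"ax":0,"ay":0,"az":0,"jaw":0.03},{"tx":0,"ty":0,"tz":0,"ax":0,"ay":0,"az":0,"jaw":0.03},{"tx":0,"ty":0,"tz":0,"ax":0,"ay":0,"az":0,"jaw":0.03},{"tx":0,"ty":0,"tz":0,"ax":0,"ay":0,"az":0,"jaw":0.03}]'; python3 go.py
```

```text
clock: 47.72
tcp_pos: [0.4544, -0.4123, 0.1001]
tcp_rot: [0.001, 0.109, 0.994, -0.001]
wrist_force: [0.9, 0.5, 5.8]
finger_gap: 0.444
clock 47.725 p [ 0.4544 -0.4123  0.1001] F [0.87 0.52 5.84] gap 37.9 q [-0.93  0.38  1.6   0.    1.16 -2.29]
turn deg (tool) [-0.08  0.11 -0.06]
```

```bash
python3 -m handwheel '[{"tx":0,"ty":0,"tz":-0.01,"ax":0,"ay":0,"az":0,"jaw":0.03},{"tx":0,"ty":0,"tz":-0.02,"ax":0,"ay":0,"az":0,"jaw":0.03},{"tx":0,"ty":0,"tz":-0.03,"ax":0,"ay":0,"az":0,"jaw":0.03},{"tx":0,"ty":0,"tz":-0.03,"ax":0,"ay":0,"az":0,"jaw":0.03},{"tx":0,"ty":0,"tz":-0.03,"ax":0,"ay":0,"az":0,"jaw":0.03},{"tx":0,"ty":0,"tz":-0.025,"ax":0,"ay":0,"az":0,"jaw":0.03},{"tx":0,"ty":0,"tz":0,"ax":0,"ay":0,"az":0,"jaw":0.03},{"tx":0,"ty":0,"tz":0,"ax":0,"ay":0,"az":0,"jaw":0.03}]'; python3 go.py .6063,.0733,.244
```

```text
clock: 48.72
tcp_pos: [0.4534, -0.4112, 0.2429]
tcp_rot: [-0.001, 0.109, 0.994, 0.001]
wrist_force: [-0.5, 0.3, -2.6]
finger_gap: 0.443
clock 48.725 p [ 0.4534 -0.4112  0.2429] F [-0.51  0.34 -2.64] gap 37.8 q [-0.93  0.25  1.47 -0.    1.42 -2.29]
turn deg (tool) [ 0.06 -0.07 -0.07]
.6063,.0733,.244 now-axes [-0.0438  0.5062 -0.0007] board-axes [-0.0444  0.5061 -0.0011]
```

```bash
python3 -m handwheel '[{"tx":-0.0017,"ty":0.0195,"tz":0,"ax":0,"ay":0,"az":0,"jaw":0.03},{"tx":-0.0034,"ty":0.0389,"tz":0,"ax":0,"ay":0,"az":0,"jaw":0.03},{"tx":-0.0034,"ty":0.0389,"tz":0,"ax":0,"ay":0,"az":0,"jaw":0.03},{"tx":-0.0034,"ty":0.0389,"tz":0,"ax":0,"ay":0,"az":0,"jaw":0.03},{"tx":-0.0034,"ty":0.0389,"tz":0,"ax":0,"ay":0,"az":0,"jaw":0.03},{"tx":-0.0034,"ty":0.0389,"tz":0,"ax":0,"ay":0,"az":0,"jaw":0.03},{"tx":-0.0034,"ty":0.0389,"tz":0,"ax":0,"ay":0,"az":0,"jaw":0.03},{"tx":-0.0034,"ty":0.0389,"tz":0,"ax":0,"ay":0,"az":0,"jaw":0.03},{"tx":-0.0034,"ty":0.0389,"tz":0,"ax":0,"ay":0,"az":0,"jaw":0.03},{"tx":-0.0034,"ty":0.0389,"tz":0,"ax":0,"ay":0,"az":0,"jaw":0.03},{"tx":-0.0034,"ty":0.0389,"tz":0,"ax":0,"ay":0,"az":0,"jaw":0.03},{"tx":-0.0034,"ty":0.0389,"tz":0,"ax":0,"ay":0,"az":0,"jaw":0.03},{"tx":-0.0034,"ty":0.0389,"tz":0,"ax":0,"ay":0,"az":0,"jaw":0.03},{"tx":-0.0017,"ty":0.0195,"tz":0,"ax":0,"ay":0,"az":0,"jaw":0.03},{"tx":0,"ty":0,"tz":0.03,"ax":0,"ay":0,"az":0,"jaw":0.03},{"tx":0,"ty":0,"tz":0.03,"ax":0,"ay":0,"az":0,"jaw":0.03},{"tx":0,"ty":0,"tz":0.03,"ax":0,"ay":0,"az":0,"jaw":0.03},{"tx":0,"ty":0,"tz":0.02,"ax":0,"ay":0,"az":0,"jaw":0.03},{"tx":0,"ty":0,"tz":0,"ax":0,"ay":0,"az":0,"jaw":0.03},{"tx":0,"ty":0,"tz":0,"ax":0,"ay":0,"az":0,"jaw":0.03}]'; python3 go.py .6063,.0733,.114
python3 - <<'E'
from cell import bot
import cv2
d=bot.get_image("scene"); cv2.imwrite("pics/s22.png",cv2.resize(d["image"][140:260,260:420,::-1],None,fx=5,fy=5))
E
```

```text
clock: 51.22
tcp_pos: [0.6078, 0.0723, 0.1351]
tcp_rot: [0.001, 0.109, 0.994, 0.0]
wrist_force: [0.0, 0.7, -1.0]
finger_gap: 0.445
clock 51.225 p [0.6078 0.0723 0.1351] F [ 0.04  0.73 -1.02] gap 38.0 q [-0.08  0.34  1.58 -0.    1.22 -1.43]
turn deg (tool) [ 0.01  0.12 -0.07]
.6063,.0733,.114 now-axes [0.0017 0.0007 0.0211] board-axes [0.0017 0.0007 0.0211]
```

View pics/s22.png

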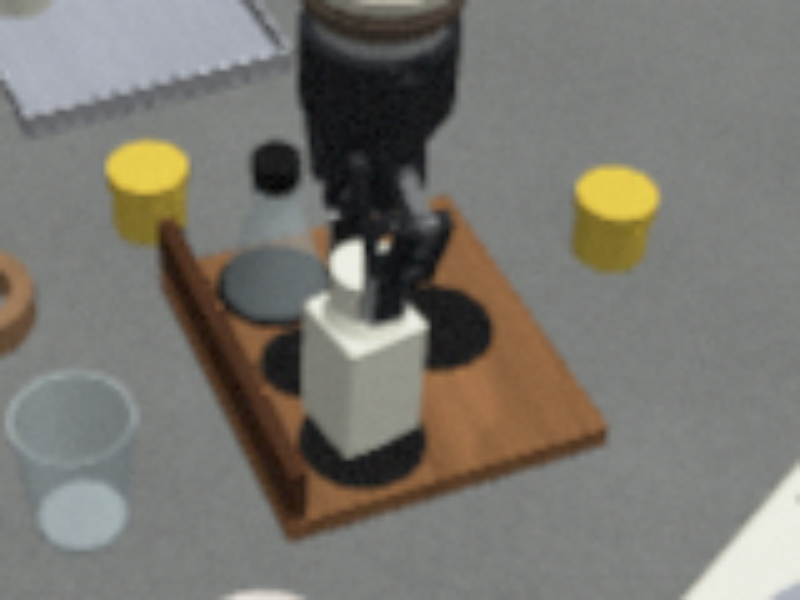

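Square bottle is upright above its pad (363,440); lower it.

```bash
python3 -m handwheel '[{"tx":0.001,"ty":0.0005,"tz":0.01,"ax":0,"ay":0,"az":0,"jaw":0.03},{"tx":0,"ty":0,"tz":0.005,"ax":0,"ay":0,"az":0,"jaw":0.03},{"tx":0,"ty":0,"tz":0.003,"ax":0,"ay":0,"az":0,"jaw":0.03},{"tx":0,"ty":0,"tz":0.002,"ax":0,"ay":0,"az":0,"jaw":0.03},{"tx":0,"ty":0,"tz":0,"ax":0,"ay":0,"az":0,"jaw":0.03},{"tx":0,"ty":0,"tz":0,"ax":0,"ay":0,"az":0,"jaw":0.03}]'
```

```text
clock: 52.02
tcp_pos: [0.6067, 0.0731, 0.1153]
tcp_rot: [0.001, 0.109, 0.994, -0.0]
wrist_force: [-3.2, 0.4, 5.9]
finger_gap: 0.443
```

```bash
python3 -m handwheel '[{"tx":0,"ty":0,"tz":-0.001,"ax":0,"ay":0,"az":0,"jaw":0.045},{"tx":0,"ty":0,"tz":0,"ax":0,"ay":0,"az":0,"jaw":0.06},{"tx":0,"ty":0,"tz":0,"ax":0,"ay":0,"az":0,"jaw":0.06},{"tx":0,"ty":0,"tz":0,"ax":0,"ay":0,"az":0,"jaw":0.06},{"tx":0,"ty":0,"tz":0,"ax":0,"ay":0,"az":0,"jaw":0.06},{"tx":0,"ty":0,"tz":-0.02,"ax":0,"ay":0,"az":0,"jaw":0.06},{"tx":0,"ty":0,"tz":-0.04,"ax":0,"ay":0,"az":0,"jaw":0.06},{"tx":0,"ty":0,"tz":-0.04,"ax":0,"ay":0,"az":0,"jaw":0.06},{"tx":0,"ty":0,"tz":-0.025,"ax":0,"ay":0,"az":0,"jaw":0.06},{"tx":0,"ty":0,"tz":0,"ax":0,"ay":0,"az":0,"jaw":0.06}]'; python3 go.py .5535,-.4375,.24
python3 - <<'E'
from m import *
from cell import bot
P,*_=load(bot.get_image("scene")); print(blob(P,.608,.074,.035,.128,.145))
E
```

```text
clock: 53.28
tcp_pos: [0.6079, 0.073, 0.244]
tcp_rot: [0.004, 0.109, 0.994, 0.0]
wrist_force: [-0.5, 0.7, -0.1]
finger_gap: 0.701
clock 53.275 p [0.6079 0.073  0.244 ] F [-0.51  0.71 -0.06] gap 59.9 q [-0.08  0.24  1.48 -0.    1.42 -1.43]
turn deg (tool) [ 0.06  0.41 -0.06]
.5535,-.4375,.24 now-axes [-0.0579 -0.5101  0.0039] board-axes [-0.0574 -0.5102  0.004 ]
(array([0.6113, 0.0762, 0.135 , 0.6103, 0.0736, 0.0212]), 152)
```

Square bottle back within ~2 mm. Last: the tall bottle.

```bash
python3 -m handwheel '[{"tx":-0.0044,"ty":-0.0392,"tz":0,"ax":0,"ay":0,"az":0,"jaw":0.06},{"tx":-0.0044,"ty":-0.0392,"tz":0,"ax":0,"ay":0,"az":0,"jaw":0.06},{"tx":-0.0044,"ty":-0.0392,"tz":0,"ax":0,"ay":0,"az":0,"jaw":0.06},{"tx":-0.0044,"ty":-0.0392,"tz":0,"ax":0,"ay":0,"az":0,"jaw":0.06},{"tx":-0.0044,"ty":-0.0392,"tz":0,"ax":0,"ay":0,"az":0,"jaw":0.06},{"tx":-0.0044,"ty":-0.0392,"tz":0,"ax":0,"ay":0,"az":0,"jaw":0.06},{"tx":-0.0044,"ty":-0.0392,"tz":0,"ax":0,"ay":0,"az":0,"jaw":0.06},{"tx":-0.0044,"ty":-0.0392,"tz":0,"ax":0,"ay":0,"az":0,"jaw":0.06},{"tx":-0.0044,"ty":-0.0392,"tz":0,"ax":0,"ay":0,"az":0,"jaw":0.06},{"tx":-0.0044,"ty":-0.0392,"tz":0,"ax":0,"ay":0,"az":0,"jaw":0.06},{"tx":-0.0044,"ty":-0.0392,"tz":0,"ax":0,"ay":0,"az":0,"jaw":0.06},{"tx":-0.0044,"ty":-0.0392,"tz":0,"ax":0,"ay":0,"az":0,"jaw":0.06},{"tx":-0.0044,"ty":-0.0392,"tz":0,"ax":0,"ay":0,"az":0,"jaw":0.06},{"tx":0,"ty":0,"tz":0.03,"ax":0,"ay":0,"az":0,"jaw":0.06},{"tx":0,"ty":0,"tz":0.02,"ax":0,"ay":0,"az":0,"jaw":0.06},{"tx":0,"ty":0,"tz":0,"ax":0,"ay":0,"az":0,"jaw":0.06},{"tx":0,"ty":0,"tz":0,"ax":0,"ay":0,"az":0,"jaw":0.06}]'; python3 go.py .5535,-.4375,.121
```

```text
clock: 55.45
tcp_pos: [0.5515, -0.4364, 0.1905]
tcp_rot: [0.0, 0.109, 0.994, -0.0]
wrist_force: [0.3, 0.2, 0.9]
finger_gap: 0.703
clock 55.45 p [ 0.5515 -0.4364  0.1905] F [0.31 0.25 0.86] gap 60.0 q [-0.84  0.52  1.23 -0.    1.39 -2.19]
turn deg (tool) [-0.03  0.04 -0.02]
.5535,-.4375,.121 now-axes [-0.0022 -0.0006  0.0695] board-axes [-0.0022 -0.0006  0.0695]
```

```bash
python3 -m handwheel '[{"tx":-0.002,"ty":-0.0005,"tz":0.02,"ax":0,"ay":0,"az":0,"jaw":0.06},{"tx":0,"ty":0,"tz":0.02,"ax":0,"ay":0,"az":0,"jaw":0.06},{"tx":0,"ty":0,"tz":0.02,"ax":0,"ay":0,"az":0,"jaw":0.06},{"tx":0,"ty":0,"tz":0.0085,"ax":0,"ay":0,"az":0,"jaw":0.06},{"tx":0,"ty":0,"tz":0,"ax":0,"ay":0,"az":0,"jaw":0.06},{"tx":0,"ty":0,"tz":0,"ax":0,"ay":0,"az":0,"jaw":0.06},{"tx":0,"ty":0,"tz":0,"ax":0,"ay":0,"az":0,"jaw":0.04},{"tx":0,"ty":0,"tz":0,"ax":0,"ay":0,"az":0,"jaw":0.02},{"tx":0,"ty":0,"tz":0,"ax":0,"ay":0,"az":0,"jaw":0.02},{"tx":0,"ty":0,"tz":0,"ax":0,"ay":0,"az":0,"jaw":0.02},{"tx":0,"ty":0,"tz":0,"ax":0,"ay":0,"az":0,"jaw":0.02},{"tx":0,"ty":0,"tz":0,"ax":0,"ay":0,"az":0,"jaw":0.02}]'; python3 go.py
```

```text
clock: 56.95
tcp_pos: [0.5535, -0.4381, 0.1225]
tcp_rot: [0.001, 0.109, 0.994, -0.001]
wrist_force: [1.3, 0.9, 6.0]
finger_gap: 0.353
clock 56.95 p [ 0.5535 -0.4381  0.1225] F [1.35 0.89 6.  ] gap 30.1 q [-0.84  0.58  1.28  0.    1.28 -2.19]
turn deg (tool) [-0.06  0.1  -0.06]
```

```bash
python3 -m handwheel '[{"tx":0,"ty":0,"tz":-0.01,"ax":0,"ay":0,"az":0,"jaw":0.02},{"tx":0,"ty":0,"tz":-0.02,"ax":0,"ay":0,"az":0,"jaw":0.02},{"tx":0,"ty":0,"tz":-0.03,"ax":0,"ay":0,"az":0,"jaw":0.02},{"tx":0,"ty":0,"tz":-0.03,"ax":0,"ay":0,"az":0,"jaw":0.02},{"tx":0,"ty":0,"tz":-0.03,"ax":0,"ay":0,"az":0,"jaw":0.02},{"tx":0,"ty":0,"tz":-0.025,"ax":0,"ay":0,"az":0,"jaw":0.02},{"tx":0,"ty":0,"tz":0,"ax":0,"ay":0,"az":0,"jaw":0.02},{"tx":0,"ty":0,"tz":0,"ax":0,"ay":0,"az":0,"jaw":0.02}]'; python3 go.py .517,.0232,.266
```

```text
clock: 57.95
tcp_pos: [0.5525, -0.4373, 0.2652]
tcp_rot: [-0.001, 0.109, 0.994, 0.001]
wrist_force: [0.1, 0.8, -2.6]
finger_gap: 0.35
clock 57.95 p [ 0.5525 -0.4373  0.2652] F [ 0.06  0.79 -2.64] gap 29.9 q [-0.84  0.48  1.13 -0.    1.53 -2.19]
turn deg (tool) [ 0.05 -0.08 -0.07]
.517,.0232,.266 now-axes [ 1.349e-01  4.418e-01 -1.000e-04] board-axes [ 0.1343  0.4419 -0.0008]
```

```bash
python3 -m handwheel '[{"tx":0.0052,"ty":0.017,"tz":0,"ax":0,"ay":0,"az":0,"jaw":0.02},{"tx":0.0103,"ty":0.034,"tz":0,"ax":0,"ay":0,"az":0,"jaw":0.02},{"tx":0.0103,"ty":0.034,"tz":0,"ax":0,"ay":0,"az":0,"jaw":0.02},{"tx":0.0103,"ty":0.034,"tz":0,"ax":0,"ay":0,"az":0,"jaw":0.02},{"tx":0.0103,"ty":0.034,"tz":0,"ax":0,"ay":0,"az":0,"jaw":0.02},{"tx":0.0103,"ty":0.034,"tz":0,"ax":0,"ay":0,"az":0,"jaw":0.02},{"tx":0.0103,"ty":0.034,"tz":0,"ax":0,"ay":0,"az":0,"jaw":0.02},{"tx":0.0103,"ty":0.034,"tz":0,"ax":0,"ay":0,"az":0,"jaw":0.02},{"tx":0.0103,"ty":0.034,"tz":0,"ax":0,"ay":0,"az":0,"jaw":0.02},{"tx":0.0103,"ty":0.034,"tz":0,"ax":0,"ay":0,"az":0,"jaw":0.02},{"tx":0.0103,"ty":0.034,"tz":0,"ax":0,"ay":0,"az":0,"jaw":0.02},{"tx":0.0103,"ty":0.034,"tz":0,"ax":0,"ay":0,"az":0,"jaw":0.02},{"tx":0.0103,"ty":0.034,"tz":0,"ax":0,"ay":0,"az":0,"jaw":0.02},{"tx":0.0052,"ty":0.017,"tz":0,"ax":0,"ay":0,"az":0,"jaw":0.02},{"tx":0,"ty":0,"tz":0.03,"ax":0,"ay":0,"az":0,"jaw":0.02},{"tx":0,"ty":0,"tz":0.03,"ax":0,"ay":0,"az":0,"jaw":0.02},{"tx":0,"ty":0,"tz":0.03,"ax":0,"ay":0,"az":0,"jaw":0.02},{"tx":0,"ty":0,"tz":0.02,"ax":0,"ay":0,"az":0,"jaw":0.02},{"tx":0,"ty":0,"tz":0,"ax":0,"ay":0,"az":0,"jaw":0.02},{"tx":0,"ty":0,"tz":0,"ax":0,"ay":0,"az":0,"jaw":0.02}]'; python3 go.py .517,.0232,.137
python3 - <<'E'
from cell import bot
import cv2
d=bot.get_image("scene"); cv2.imwrite("pics/s23.png",cv2.resize(d["image"][140:260,260:420,::-1],None,fx=5,fy=5))
E
```

```text
clock: 60.45
tcp_pos: [0.5187, 0.0225, 0.157]
tcp_rot: [0.0, 0.11, 0.994, -0.0]
wrist_force: [0.6, -0.1, -1.0]
finger_gap: 0.35
clock 60.45 p [0.5187 0.0225 0.157 ] F [ 0.57 -0.1  -1.05] gap 29.9 q [-0.19  0.08  1.83 -0.    1.23 -1.54]
turn deg (tool) [-0.01  0.05 -0.09]
.517,.0232,.137 now-axes [0.0018 0.0003 0.02  ] board-axes [0.0018 0.0003 0.02  ]
```

View pics/s23.png

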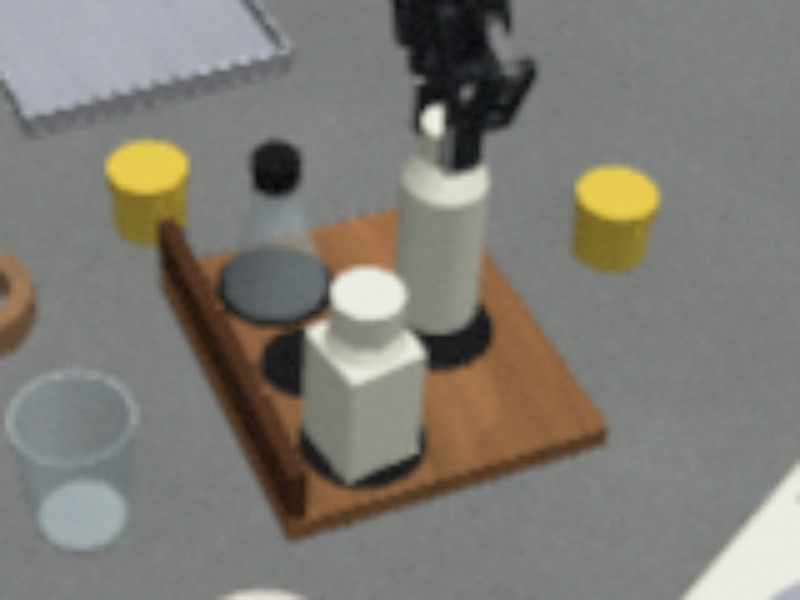

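Tall bottle upright above its pad (445,330), the other two in place. Lower.

```bash
python3 -m handwheel '[{"tx":0,"ty":0,"tz":0.01,"ax":0,"ay":0,"az":0,"jaw":0.02},{"tx":0,"ty":0,"tz":0.005,"ax":0,"ay":0,"az":0,"jaw":0.02},{"tx":0,"ty":0,"tz":0.003,"ax":0,"ay":0,"az":0,"jaw":0.02},{"tx":0,"ty":0,"tz":0.002,"ax":0,"ay":0,"az":0,"jaw":0.02},{"tx":0,"ty":0,"tz":0,"ax":0,"ay":0,"az":0,"jaw":0.02},{"tx":0,"ty":0,"tz":0,"ax":0,"ay":0,"az":0,"jaw":0.02}]'
```

```text
clock: 61.25
tcp_pos: [0.519, 0.0228, 0.1376]
tcp_rot: [0.001, 0.109, 0.994, -0.0]
wrist_force: [-1.2, -0.0, 5.3]
finger_gap: 0.352
```

```bash
python3 -m handwheel '[{"tx":0,"ty":0,"tz":-0.001,"ax":0,"ay":0,"az":0,"jaw":0.03},{"tx":0,"ty":0,"tz":0,"ax":0,"ay":0,"az":0,"jaw":0.045},{"tx":0,"ty":0,"tz":0,"ax":0,"ay":0,"az":0,"jaw":0.06},{"tx":0,"ty":0,"tz":0,"ax":0,"ay":0,"az":0,"jaw":0.06},{"tx":0,"ty":0,"tz":0,"ax":0,"ay":0,"az":0,"jaw":0.06},{"tx":0,"ty":0,"tz":-0.02,"ax":0,"ay":0,"az":0,"jaw":0.06},{"tx":0,"ty":0,"tz":-0.04,"ax":0,"ay":0,"az":0,"jaw":0.06},{"tx":0,"ty":0,"tz":-0.04,"ax":0,"ay":0,"az":0,"jaw":0.06},{"tx":0.04,"ty":0,"tz":-0.02,"ax":0,"ay":0,"az":0,"jaw":0.06},{"tx":0.04,"ty":0,"tz":0,"ax":0,"ay":0,"az":0,"jaw":0.06},{"tx":0.04,"ty":0,"tz":0,"ax":0,"ay":0,"az":0,"jaw":0.06},{"tx":0,"ty":0,"tz":0,"ax":0,"ay":0,"az":0,"jaw":0.06},{"tx":0,"ty":0,"tz":0,"ax":0,"ay":0,"az":0,"jaw":0.06}]'
python3 - <<'E'
from m import *
from cell import bot
for n in ("scene","top"):
    d=bot.get_image(n); P,*_=load(d); P0,*_=load(np.load(n+"0.npz"))
    cv2.imwrite(f"pics/{n}24.png",cv2.resize(d["image"][100:320,180:500,::-1] if n=="scene" else d["image"][90:300,110:430,::-1],None,fx=2.5,fy=2.5))
    print(n)
    for nm,a in dict(tall=(.517,.022,.035,.15,.17),square=(.606,.073,.035,.128,.145),flask=(.576,-.06,.03,.112,.135),beaker=(.76,.02,.06,.07,.1),mortar=(.748,.183,.06,.04,.06),tape=(.738,-.155,.06,.015,.035)).items():
        b,b0=blob(P,*a),blob(P0,*a); print(nm,b[0][:3],"was",b0[0][:3],b[1],b0[1])
    print("jar",blob(P,.52,.355,.04,.108,.13),"pan0",blob(P0,.52,.355,.08,.0625,.08))
E
```

```text
clock: 62.88
tcp_pos: [0.4018, 0.0488, 0.2576]
tcp_rot: [0.001, 0.109, 0.994, -0.0]
wrist_force: [0.8, 0.3, -0.0]
finger_gap: 0.702
scene
tall [0.5216 0.0267 0.1567] was [0.5212 0.026  0.1565] 85 87
square [0.6115 0.0763 0.1348] was [0.6098 0.0757 0.1349] 155 153
flask [ 0.5805 -0.0566  0.1205] was [ 0.5804 -0.0567  0.1198] 70 74
beaker [0.7617 0.0213 0.0795] was [0.7616 0.0213 0.0796] 239 241
mortar [0.7479 0.1812 0.0477] was [0.7479 0.1814 0.0476] 319 327
tape [ 0.7433 -0.1513  0.0232] was [ 0.7434 -0.1508  0.0232] 305 300
jar (array([0.5243, 0.3584, 0.117 , 0.5218, 0.3567, 0.0264]), 374) pan0 (array([0.5243, 0.3586, 0.0695, 0.5221, 0.3562, 0.0531]), 1267)
top
tall [0.5217 0.021  0.1581] was [0.5143 0.0213 0.1578] 79 163
square [0.6051 0.0716 0.1356] was [0.6029 0.0711 0.1352] 230 233
flask [ 0.5737 -0.0615  0.1213] was [ 0.5738 -0.0613  0.1213] 133 129
beaker [0.7615 0.0199 0.0809] was [0.7613 0.0194 0.0806] 191 198
mortar [0.7504 0.1832 0.0481] was [0.7502 0.1841 0.048 ] 289 281
tape [ 0.7351 -0.1565  0.0242] was [ 0.7351 -0.1565  0.0244] 466 459
jar (array([0.5174, 0.3539, 0.117 , 0.5178, 0.355 , 0.0266]), 406) pan0 (array([0.5178, 0.354 , 0.0692, 0.5189, 0.3544, 0.053 ]), 1429)
```

View pics/scene24.png

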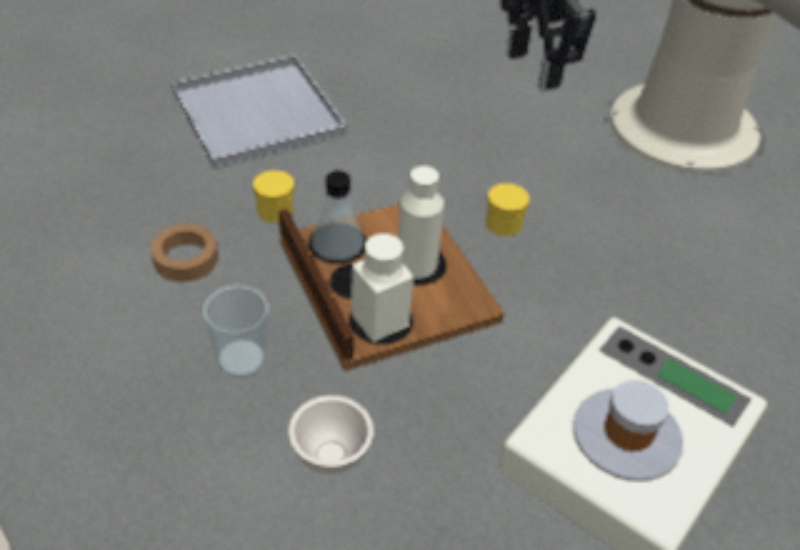

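All stand upright where they belong: tall (424,225), square (382,290), flask (337,220), and the jar in the middle of the pan (635,415). The gripper is clear. The top view's 7 mm offset for the tall bottle comes from the gripper hiding half its cap; the scene view shows 1 mm.

```bash
python3 -c "
from cell import bot
print(bot.finish_job())"
```

```text
the job is handed in; nothing more can be done
None
```

I handed the job in at about 63 s. I moved the two white bottles and the flask into the tray, stood the amber jar on the pan, then put all three back on their own pads.

**Last checks, by camera:**
- **Bottles and flask:** all upright, within about 2 mm of where they started.
- **Jar:** upright and within about 2 mm of the pan's centre.
- **Bystanders:** the beaker, mortar and tape showed shifts of 1 mm or less, which is measurement noise.
- **Gripper:** open and clear of everything.

**What disagreed or failed:**
- **Tall bottle:** the top camera showed it 7 mm off. The gripper was covering half its cap in that view; the scene camera, with a clear view, showed less than 1 mm.
- **Cameras:** the two differ from each other by 3–7 mm in absolute position, so I averaged them for targets and compared each camera only with itself for the checks.
- **First move:** it was refused because some keys were missing from its rows, and nothing moved.

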